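Uncork a sample vial locked in ratchet forceps

TASK

Take the tight stopper out of the vial standing between the jaws of the stand-mounted locking forceps: squeeze the handles slowly together to the second ratchet click (a third would crack the glass) and let go so that they hold the vial by themselves, then draw the stopper straight up and put it in the white dish. Afterwards unlock the forceps by pressing the right-hand ring (seen from the handle end) gently down out of the ratchet so that they spring open, and leave the vial standing in its rubber ring and everything else where it was.

Things in the scene. Friction and masses are not known exactly. Their poses are not given: they have to be found in the camera images.
- stand: Blue steel base plate 150 x 92 x 12 mm with a short post that carries large steel ratchet forceps, 250 mm long, lying level, mid-plane 48 mm above the table. Origin: on the table under the forceps' pivot. x points to the jaws, z up, +y to the left handle. Plate spans x -40 to 110 mm. Fixed. The halves swing freely about the pivot and spring open.
- pinch_left (a point): Place to squeeze the left (+y) handle: middle of its 8 mm wide, 8 mm high shank, 65 mm behind the pivot, 48 mm high, only table below. Keep the fingers between 45 and 85 mm behind the pivot: farther back they would hold the ratchet. Squeezed slowly here, some 8 N per side catches the first tooth, 15 N the second, 21 N the third: the force climbs, then drops by 3 N or more; go 1 mm past the drop.
- pinch_right (a point): The same place on the right (-y) handle. Open, the two squeeze places are 45 mm apart (53 mm over the outer faces); the rubber jaws meet the vial at about 31 mm, and each tooth then brings them a little closer.
- ring_left (a point): Centre of the left (+y) finger ring: steel ring of 31 mm outer, 19 mm inner diameter, 6 mm thick, level, 48 mm above the table, 142 mm behind the pivot. It carries the upper catch bar and is stiff: pressing it does not release. The rings are 80 mm apart when the forceps are open and about half as far when locked.
- ring_right (a point): Centre of the right (-y) finger ring, same size and height. Its rear shank is springy up and down and carries the lower bar with three saw teeth, 115 mm behind the pivot. When locked, pressing this ring straight down 2 to 5 mm (1 to 4 N) takes the teeth out and the forceps spring open; it meets a hard stop at about 9 mm.
- shank_right: The springy rear part of the right handle with that ring. Origin: on the bending line, 92 mm behind the pivot (not on the steel itself), 48 mm high. Pushes of over 20 N would bend it for good.
- jaw_left: Jaw with a black rubber V-pad (16 mm high) that bears on the vial's -y side, worked by the left handle. Origin at the pivot. The jaws bend springily, so the grip on the glass grows with every tooth. Pad tops are 56 mm above the table; nothing of the forceps is higher.
- jaw_right: The other jaw, on the vial's +y side, worked by the right handle. Origin at the pivot.
- vial_seat (a point): Where the vial stands: centre of the rubber ring (5 mm high, 1.7 mm play round the vial) on the base plate, 12 mm above the table, 75 mm ahead of the pivot on the stand's x axis.
- vial: Brown glass vial, 24 mm in diameter, 63 mm high with its 19 mm neck, 60 g, standing loose in the rubber ring between the jaws. Origin: centre of its underside. Standing free it lifts with the stopper; on the first tooth it slips; locked on the second it holds.
- stopper: Black ribbed stopper: knob 21 mm in diameter and 16 mm high on top of the vial, with a rubber plug 12 mm long below, tight in the neck (about 7 to 10 N to draw). Origin: underside of the knob, level with the vial's rim, 75 mm above the table at the start; the knob's top is at 91 mm. z up.
- dish: Loose round white ceramic dish, 90 mm across the rim, 22 mm high, wall and floor 3 to 5 mm. Origin: centre of its underside.
- wash_bottle: Loose white wash bottle, 64 mm in diameter, 205 mm high, bystander. Origin: centre of its underside.
- beaker: Loose glass beaker, 68 mm in diameter, 90 mm high, bystander. Origin: centre of its underside.
- spare_vial: Loose stoppered vial like the other one, 79 mm high, bystander standing by itself. Origin: centre of its underside.
- marker: Loose white marker pen with a blue cap, 143 mm long, bystander. Origin: middle of its underside.
- spatula: Loose steel laboratory spatula with a blue grip, 185 mm long, 15 mm high, bystander. Origin near its middle, on its underside.
- cylinder_measure: Loose measuring cylinder with a blue foot, 72 mm foot, 170 mm high, bystander. Origin: centre of its underside.

How it is judged:
By the outcome, as a careful person would: the job done as asked, in the order asked, and still so for the second after the job is handed in, with the robot touching nothing.
It also fails if it takes over 67 s, if anything falls off the work surface, if the arm or the gripper's body presses on something with over 40 N, if the wrist force passes 120 N, or if a joint passes its speed limit or range.

ROBOT

A 6-joint arm with a two-finger parallel gripper is mounted at the origin on the work surface. World frame = base frame: x ahead of the robot, y to its left, z up, the work surface at z = 0. Lengths are in mm, angles in rad, forces in N, time in s.
With the tool pointing down it reaches from about 250 to 725 mm from the base axis. Payload 9.7 kg.
Tool frame: the origin (TCP) lies on the centre line of the jaws, within the pads' length; the fingertips stand 25 mm ahead of it and the grasp point (between the pads) lies 6 mm ahead of it; z points along the fingers, y is the direction in which the jaws open and shut (so a half turn about z gives the same grasp; the last joint's range is limited). The gripper opens to 85 mm and grips with 20 to 120 N. Pads are 22 mm wide; open, the fingers measure 114 mm over their backs; the gripper's body (76 mm by 85 mm) begins 54 mm behind the grasp point. The pads swing forward as they close: fully open they stand 13 mm farther back than shut.
Start: joints at [1.243, 0.087, 0.176, 1.66, 0, 1.571], TCP at [177.076, 520.712, 228.084] pointing down, gripper open.
Joint ranges: [-3.13, 3.13], [-0.85, 1.81], [-1.15, 1.24], [-2.2, 2.28], [-1.44, 1.52], [-3.14, 3.14]. Speed limits (rad/s): [2.22, 2.22, 2.57, 3.14, 3.14, 3.14].

INTERFACE

Orientations are given as a unit quaternion [x, y, z, w].
In Python, from cell import robot gives the robot as it stands.
- The arm moves only by the tool jog_arm, never from a script. Its arguments are lists of equal length, an entry for each row: "claw": the closure, from -1 (fully open) to 1 (shut); "travel": the shift along the tool's x, y, z in mm, a list of three; "turn": the turn about the tool's z in degrees. A call has 1 to 20 rows; each row is the pose to reach, as a shift and turn from the pose commanded when the call began, along the tool's axes at that moment; what a row does not reach only later rows make up. A row lasts 1/10 s, in which the tool goes at most 50 mm and 8.59 degrees, less where a joint would pass 70% of its speed; a pose out of reach is approached as far as the arm can. A call with a gripper value outside its range is refused whole. The fingers move at their own pace and stop on an object; "grip_force" is the grip in N (left out, the last holds). Time passes only in rows, so rows that repeat a pose let the fingers close. It gives the time, the measured TCP pose, the force and the opening at its end, in the units of the state.
- robot.get_state(): the state, without advancing time (a new reading comes with each control period).
- robot.camera(name): name is "side" or "top" or "wrist"; returns (picture, depth): 400x640x3 uint8, red, green, blue; 400x640 float32, mm along the optical axis (not along the pixel's ray), 0 where there is no reading.
- robot.camera_params(name): a dict with "fx", "fy", "cx", "cy" (pixels), "view" (4x4, takes a point from world to camera coordinates). Camera axes: x right, y down, z forward; pixel columns grow to the right and rows downward; lengths in mm; the calibration is good to about 2 mm. A picture is of the moment at which its call begins: read the wrist's pose just before it. camera_params takes no time and is no camera call; for the wrist camera it gives the pose at the moment of the call.
- robot.hand_in(): hands the job in, once; it reports no verdict.
The state is a dict: "time_s": time; "q": joint angles; "dq": joint speeds; "tau": joint torques, N m; "eef_pos": TCP position; "orientation": TCP orientation; "contact_force": force on the tool from outside, world axes, zero at the start; "ft_torque": the same for the moment, N m; "gripper_width": opening from 0.0 (shut) to 1.0 (fully open).
Only numpy, scipy, OpenCV 4.12 (cv2) and the standard library are available. Lean on these libraries where they do the work, as an engineer would, in place of code of your own. Each camera call takes 0.05 s, during which the arm holds its last target.

## Working session

There is one attempt and no reset: what is moved stays moved. The work goes in short steps, Python scripts to look and compute and a tool call to move; the robot and the scene stay as the last step left them, time stands still between calls to the robot, and variables do not carry over. Pictures are saved under pics/ and viewed, and the job is handed in when it is done.

Besides the shell and the picture viewer there is one more tool, called by a JSON object that holds its "op" and its "data". jog_arm: Moves the arm, as the interface text tells. Its arguments: {"type":"object","properties":{"claw":{"type":"array"},"travel":{"type":"array"},"turn":{"type":"array"},"grip_force":{"type":"number"}},"required":["claw","travel","turn"]}

```bash
ls; mkdir -p pics
python3 - <<'E'
from cell import robot
import cv2,numpy as np
print(robot.get_state())
for n in("top","side","wrist"):
    p=robot.camera_params(n); print(n,{k:np.round(v,3).tolist() for k,v in p.items()})
    im,d=robot.camera(n); cv2.imwrite(f"pics/{n}0.png",im[:,:,::-1]); np.save(f"pics/{n}0.npy",d); print((d>0).mean())
E
```

```text
pics
{'time_s': 0.0, 'q': array([ 1.24304652e+00,  8.74361335e-02,  1.75175139e-01,  1.65981253e+00,
       -2.80812778e-05,  1.57075518e+00]), 'dq': array([-0.00010199,  0.00047248, -0.00080761, -0.00070402, -0.001011  ,
        0.00049069]), 'tau': array([-1.69666869e-04, -5.20388567e+01,  4.64805114e+01,  1.63569627e-02,
        1.37831626e-05,  6.21069532e-06]), 'eef_pos': array([176.98723667, 520.50626139, 227.41728154]), 'orientation': array([ 1.63122067e-01,  9.86605688e-01, -6.32330446e-04, -9.03427810e-05]), 'contact_force': array([-0.41589088, -0.31711252, -0.89493031]), 'ft_torque': array([ 0.04140378, -0.0233972 ,  0.0453076 ]), 'gripper_width': 0.9992118463681819}
top {'fx': 450.38, 'fy': 450.38, 'cx': 322.111, 'cy': 198.478, 'view': [[0.013, -1.0, 0.015, -4.484], [-0.983, -0.016, -0.181, 550.079], [0.181, -0.012, -0.983, 1065.443], [0.0, 0.0, 0.0, 1.0]]}
0.9958359375
side {'fx': 372.636, 'fy': 372.636, 'cx': 321.269, 'cy': 200.692, 'view': [[-0.93, -0.368, -0.01, 517.082], [-0.266, 0.691, -0.672, 195.439], [0.254, -0.622, -0.741, 790.152], [0.0, 0.0, 0.0, 1.0]]}
0.99617578125
wrist {'fx': 291.031, 'fy': 291.031, 'cx': 323.186, 'cy': 196.772, 'view': [[0.322, 0.947, -0.001, -549.233], [0.908, -0.308, 0.285, -38.014], [0.269, -0.093, -0.959, 378.942], [0.0, 0.0, 0.0, 1.0]]}
0.9961171875
```

View pics/top0.png

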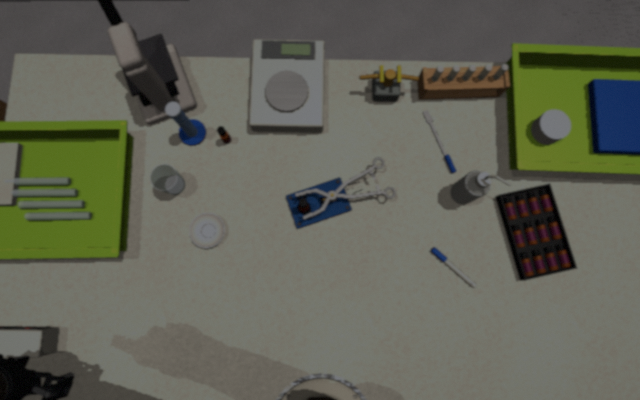

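View pics/side0.png

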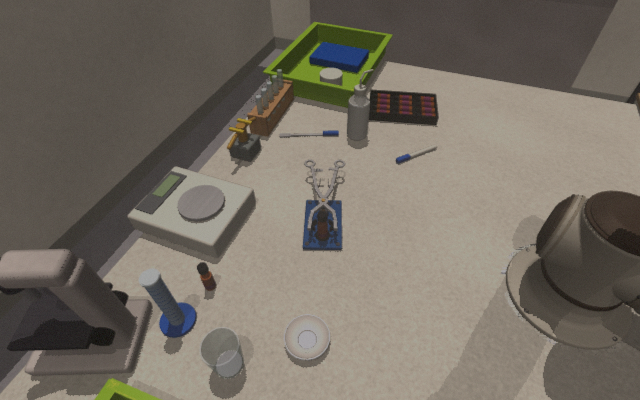

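View pics/wrist0.png

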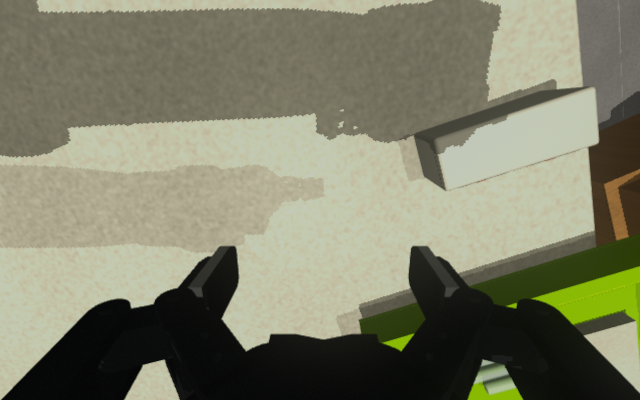

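The top view shows the blue plate at about (319,203), with the jaws and vial to its left and the rings at (378,165) and (390,195). The dish is at (207,231). I'll measure them next.

```bash
cat > h.py <<'E'
import numpy as np,cv2
from cell import robot
def ray(p,u,v):
    R=np.array(p["view"]);o=-R[:3,:3].T@R[:3,3]
    d=R[:3,:3].T@np.array([(u-p["cx"])/p["fx"],(v-p["cy"])/p["fy"],1.]);return o,d
def onz(p,u,v,z):
    o,d=ray(p,u,v);return o+d*(z-o[2])/d[2]
def proj(p,X):
    c=np.array(p["view"])@np.r_[X,1];return p["fx"]*c[0]/c[2]+p["cx"],p["fy"]*c[1]/c[2]+p["cy"]
def cloud(p,d):
    v,u=np.mgrid[:d.shape[0],:d.shape[1]];R=np.array(p["view"])
    X=np.stack([(u-p["cx"])/p["fx"]*d,(v-p["cy"])/p["fy"]*d,d],-1)
    return (X-R[:3,3])@R[:3,:3]
E
python3 - <<'E'
from h import *
p=robot.camera_params("top");im=cv2.imread("pics/top0.png");d=np.load("pics/top0.npy")
P=cloud(p,d)
print("table z",np.median(P[260:300,250:350,2]))
hsv=cv2.cvtColor(im,cv2.COLOR_BGR2HSV)
m=cv2.inRange(hsv,(100,120,40),(125,255,255));m[:, :270]=0;m[:,370:]=0;m[:160]=0;m[240:]=0
c=np.vstack(cv2.findContours(m,cv2.RETR_EXTERNAL,cv2.CHAIN_APPROX_NONE)[0])[:,0]
W=np.array([onz(p,u,v,12)[:2] for u,v in c],np.float32)
r=cv2.minAreaRect(W);print(r,cv2.boxPoints(r))
Q=P[150:245,280:405]
s=(Q[...,2]>30)
h=np.where(s,Q[...,2],0)
# dish
for nm,(u0,u1,v0,v1) in dict(dish=(185,230,210,255)).items():
    q=P[v0:v1,u0:u1].reshape(-1,3);k=q[:,2]>8
    rr=cv2.minEnclosingCircle(q[k][:,:2].astype(np.float32));print(nm,rr,q[k].max(0),np.percentile(q[k][:,2],[5,50,95]))
cv2.imwrite("pics/crop.png",cv2.resize(im[145:245,270:410],None,fx=5.7,fy=5.7,interpolation=cv2.INTER_CUBIC))
ps=robot.camera_params("side");ims=cv2.imread("pics/side0.png")
cv2.imwrite("pics/crops.png",cv2.resize(ims[150:255,270:380],None,fx=5.5,fy=5.5,interpolation=cv2.INTER_CUBIC))
E
```

```text
table z 0.42272108141399317
((546.4010009765625, 12.592643737792969), (86.51969909667969, 144.25804138183594), 20.178985595703125) [[480.91528   65.371704]
 [530.6776   -70.03172 ]
 [611.8867   -40.186417]
 [562.1244    95.21701 ]]
dish ((418.0546875, 174.010986328125), 171.72206115722656) [ 514.11170254  333.57953788 1147.19658257] [ 8.46749643 14.68270186 23.99142468]
```

View pics/crop.png

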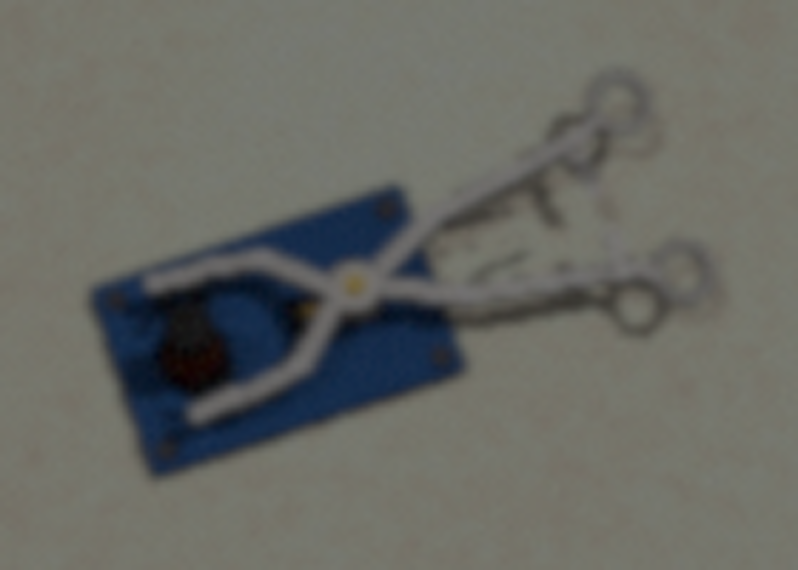

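View pics/crops.png

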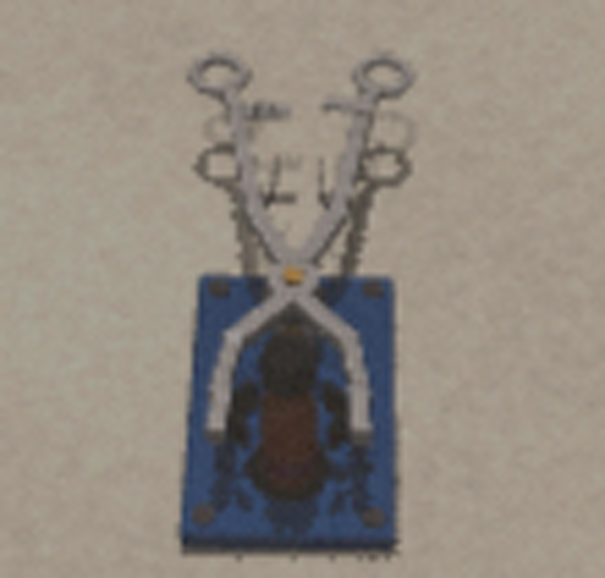

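The stand's x axis points along about 110.2°, and the pivot is near (558.5, -20.3). I'll hover over the squeeze place with the gripper turned, then refine with the wrist camera.

{"op": "jog_arm", "data": {"claw": [-1,-1,-1,-1,-1,-1,-1,-1,-1,-1,-1,-1,-1,-1,-1,-1,-1,-1], "travel": [[-576,-440,0],[-576,-440,0],[-576,-440,0],[-576,-440,0],[-576,-440,0],[-576,-440,0],[-576,-440,0],[-576,-440,0],[-576,-440,0],[-576,-440,0],[-576,-440,0],[-576,-440,0],[-576,-440,0],[-576,-440,0],[-576,-440,0],[-576,-440,0],[-576,-440,0],[-576,-440,0]], "turn": [51,51,51,51,51,51,51,51,51,51,51,51,51,51,51,51,51,51], "grip_force": 20}}

```text
time_s: 1.95
eef_pos: [580.3, -80.5, 228.2]
orientation: [0.572, 0.82, 0.0, -0.0]
contact_force: [-0.6, -0.0, -0.8]
gripper_width: 1.001
```

Run:
```python
from h import *
s=robot.get_state();print(s["time_s"],s["eef_pos"],s["orientation"],s["contact_force"],s["q"])
p=robot.camera_params("wrist");im,d=robot.camera("wrist")
import pickle;pickle.dump(p,open("pics/w1.pkl","wb"));np.save("pics/w1.npy",d)
cv2.imwrite("pics/w1.png",im[:,:,::-1])
```

```text
1.95 [580.32384829 -80.4765651  228.20270323] [ 5.71723388e-01  8.20446432e-01  6.25710634e-05 -1.23583925e-04] [-0.64002444 -0.03269151 -0.78607428] [-1.37906444e-01  1.75206247e-01  2.73881669e-01  1.66963528e+00
  2.23625954e-04  1.07930329e+00]
```

View pics/w1.png

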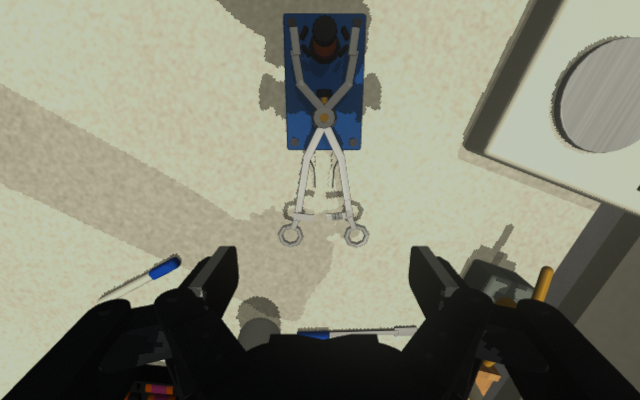

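The wrist view shows the whole forceps: pivot at (324,118), left ring at (290,235), right ring at (357,235), stopper at (323,30). I'll triangulate those.

Run:
```python
from h import *
import pickle
p=pickle.load(open("pics/w1.pkl","rb"));d=np.load("pics/w1.npy");im=cv2.imread("pics/w1.png")
hsv=cv2.cvtColor(im,cv2.COLOR_BGR2HSV)
m=cv2.inRange(hsv,(100,120,40),(125,255,255));m[:,:270]=0;m[:,380:]=0;m[170:]=0
c=np.vstack(cv2.findContours(m,cv2.RETR_EXTERNAL,cv2.CHAIN_APPROX_NONE)[0])[:,0]
W=np.array([onz(p,u,v,12)[:2] for u,v in c],np.float32)
r=cv2.minAreaRect(W);print(r)
P=cloud(p,d)
# steel: depth height 40-60
Q=P[:260,260:390];mk=((Q[...,2]>42)&(Q[...,2]<60)).astype(np.uint8)*255
full=np.zeros(d.shape,np.uint8);full[:260,260:390]=mk
cv2.imwrite("pics/mk.png",cv2.resize(full[:260,260:390],None,fx=2.3,fy=2.3))
cv2.imwrite("pics/crop2.png",cv2.resize(im[0:260,260:390],None,fx=2.3*2,fy=2.3,interpolation=cv2.INTER_CUBIC)[:, :])
cv2.imwrite("pics/crop3.png",cv2.resize(im[190:260,265:385],None,fx=6,fy=6,interpolation=cv2.INTER_CUBIC))
for u,v,z in((324,118,54),(290,235,51),(357,235,51)):print(onz(p,u,v,z), P[v,u])
# centres of steel at height 48..: per row handle centres
R=np.array([-0.345,0.939]);L=np.array([-.939,-.345]);o=np.array([558.5,-20.3])
q=Q[(Q[...,2]>44)&(Q[...,2]<58)];s=(q[:,:2]-o)
sx=s@R;sy=s@L
for a in range(-155,-20,6):
    k=(sx>a-2)&(sx<a+2)
    l=sy[k&(sy>0)];rr=sy[k&(sy<0)]
    if len(l) and len(rr): print(a,l.min().round(1),l.max().round(1),rr.min().round(1),rr.max().round(1),q[k][:,2].mean().round(1))
# yellow screw
y=cv2.inRange(hsv,(18,100,60),(35,255,255));y[:, :300]=0;y[:,345:]=0;y[:105]=0;y[130:]=0
vv,uu=np.nonzero(y);print("screw",uu.mean(),vv.mean(),len(uu),onz(p,uu.mean(),vv.mean(),54))
# stopper
k=(P[...,2]>84)&(P[...,2]<96);k[:, :290]=0;k[:,360:]=0;k[90:]=0
print("stop",P[k].mean(0),P[k].min(0),P[k].max(0),k.sum())
```

```text
((547.1699829101562, 13.081878662109375), (89.50846099853516, 147.11859130859375), 19.967514038085938)
[559.6209064  -20.11200421  54.        ] [559.61259201 -20.0952081   54.76502032]
[ 568.43963565 -162.02775538   51.        ] [ 5.70384075e+02 -1.85578912e+02 -8.06153051e-02]
[ 644.17708933 -134.07900331   51.        ] [ 657.87907183 -152.91085412    0.72029801]
-149 29.1 49.8 -51.5 -30.7 50.5
-143 26.5 52.1 -53.8 -27.0 50.1
-137 24.0 54.5 -56.0 -25.7 50.1
-131 26.3 52.9 -54.4 -27.9 50.3
-125 29.8 49.0 -50.7 -30.3 50.6
-119 29.5 36.6 -38.2 -5.0 50.7
-113 11.6 35.1 -35.8 -5.0 50.4
-107 16.2 33.9 -34.3 -17.9 51.3
-101 24.3 31.4 -33.1 -25.9 51.3
-95 23.0 31.3 -32.9 -24.7 51.3
-89 22.1 29.9 -31.5 -24.4 51.7
-83 20.7 28.6 -30.2 -23.1 52.0
-77 9.0 27.4 -28.8 -10.5 52.0
-71 9.0 27.2 -28.6 -11.5 51.9
-65 10.1 26.0 -27.4 -11.4 51.8
-59 10.0 24.7 -26.1 -11.4 51.7
-53 10.0 23.5 -24.8 -12.5 51.4
-47 13.3 22.2 -24.7 -14.6 51.6
-41 12.1 22.1 -24.5 -14.5 52.0
-35 8.7 19.8 -21.1 -11.1 51.9
-29 6.5 16.4 -17.7 -7.8 52.2
-23 3.2 13.2 -15.4 -5.5 51.9
screw 323.64912280701753 117.26315789473684 57 [559.00973507 -19.53284931  54.        ]
stop [533.88949816  50.68653711  90.55171152] [522.88291811  40.00563832  84.14471561] [544.82488885  62.22857788  93.30639639] 572
```

View pics/crop3.png

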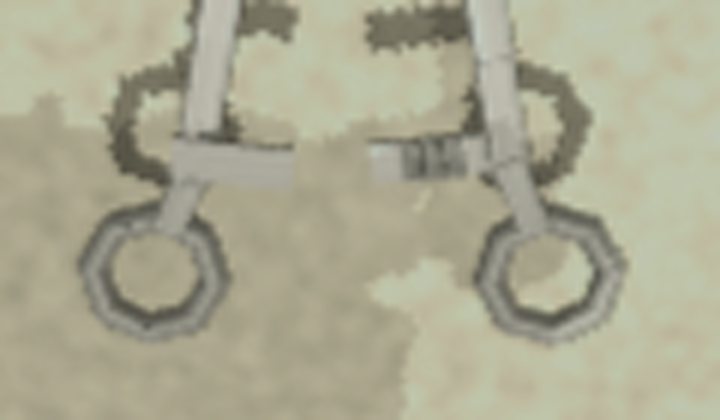

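{"op": "jog_arm", "data": {"claw": [-1,-1,-1,-1,-1,-1,-0.7,-0.5,-0.4,-0.4,-0.4], "travel": [[-0.7,0.5,50],[-0.7,0.5,100],[-0.7,0.5,140],[-0.7,0.5,165],[-0.7,0.5,176],[-0.7,0.5,176],[-0.7,0.5,176],[-0.7,0.5,176],[-0.7,0.5,176],[-0.7,0.5,176],[-0.7,0.5,176]], "turn": [0,0,0,0,0,0,0,0,0,0,0], "grip_force": 20}}

```text
time_s: 3.1
eef_pos: [581.7, -81.9, 52.5]
orientation: [0.572, 0.82, 0.0, 0.0]
contact_force: [0.2, 0.4, -0.6]
gripper_width: 0.699
```

Run:
```python
from h import *
s=robot.get_state();print(s["time_s"],s["eef_pos"],s["orientation"],s["contact_force"],s["gripper_width"],s.keys())
for n in("wrist","side"):
    im,d=robot.camera(n);im=im[:,:,::-1]
    if n=="side": im=cv2.resize(im[120:270,250:400],None,fx=4,fy=4)
    cv2.imwrite(f"pics/{n}2.png",im)
```

```text
3.1 [581.65317929 -81.85280422  52.49478494] [5.72042144e-01 8.20224183e-01 1.27619992e-04 2.41463359e-04] [ 0.15758081  0.42070741 -0.64723372] 0.6990184735643167 dict_keys(['time_s', 'q', 'dq', 'tau', 'eef_pos', 'orientation', 'contact_force', 'ft_torque', 'gripper_width'])
```

View pics/wrist2.png

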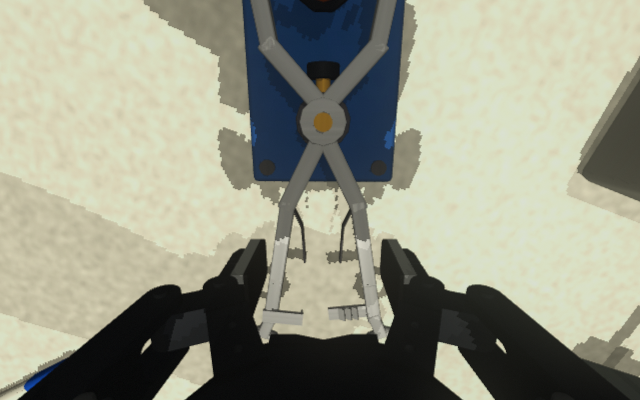

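View pics/side2.png

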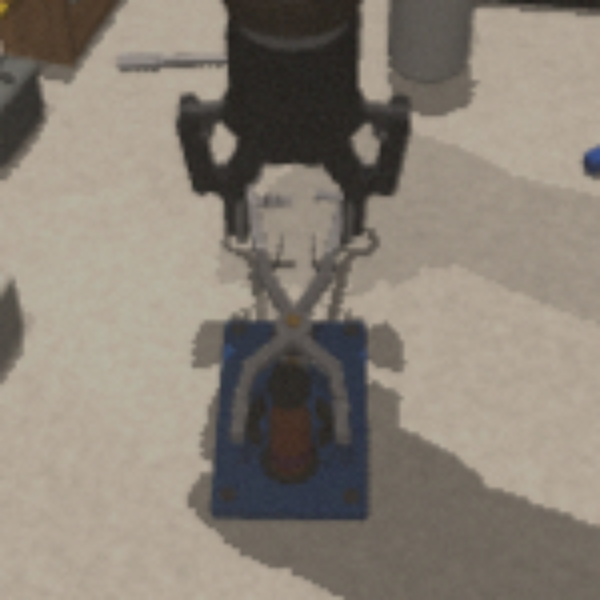

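Opening is 59 mm at claw -0.4, so the claw scale is linear. In the wrist view the pads straddle the shanks evenly, and the ratchet bars show at (285,317) and (345,313). Now I'll close to just short of jaw contact.

{"op": "jog_arm", "data": {"claw": [-0.35,-0.3,-0.25,-0.2,-0.15,-0.1,-0.06,-0.03,0.0,0.0,0.0], "travel": [[0,0,0],[0,0,0],[0,0,0],[0,0,0],[0,0,0],[0,0,0],[0,0,0],[0,0,0],[0,0,0],[0,0,0],[0,0,0]], "turn": [0,0,0,0,0,0,0,0,0,0,0], "grip_force": 20}}

```text
time_s: 4.3
eef_pos: [581.5, -81.8, 52.1]
orientation: [0.572, 0.82, -0.0, -0.0]
contact_force: [-0.5, -0.5, -0.3]
gripper_width: 0.498
```

```bash
cat > look.py <<'E'
from h import *
import sys
s=robot.get_state();print(s["time_s"],s["eef_pos"].round(2),s["contact_force"].round(2),s["ft_torque"].round(3),"w",round(s["gripper_width"],4),round(s["gripper_width"]*85,2))
if len(sys.argv)>1:
    im,d=robot.camera("wrist");im=im[:,:,::-1]
    cv2.imwrite(f"pics/{sys.argv[1]}.png",np.hstack([cv2.resize(im[180:360,220:430],None,fx=3,fy=3,interpolation=cv2.INTER_CUBIC)]))
E
python3 look.py w3
```

```text
4.3 [581.45 -81.8   52.08] [-0.46 -0.51 -0.33] [ 0.043 -0.009  0.021] w 0.4985 42.37
```

View pics/w3.png

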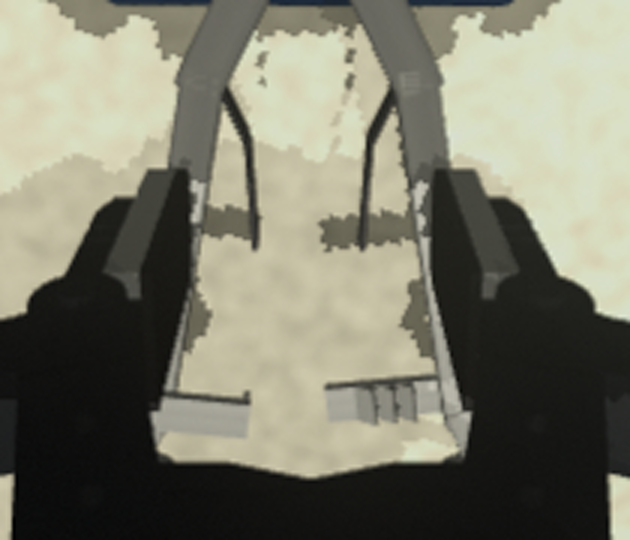

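The handles are closing symmetrically. The hook is at (248,395) and the teeth are at 370–440. I'll go on slowly.

{"op": "jog_arm", "data": {"claw": [0.015,0.03,0.045,0.06,0.07,0.08,0.08], "travel": [[0,0,0],[0,0,0],[0,0,0],[0,0,0],[0,0,0],[0,0,0],[0,0,0]], "turn": [0,0,0,0,0,0,0], "grip_force": 20}}

```text
time_s: 5.05
eef_pos: [581.5, -81.8, 52.1]
orientation: [0.572, 0.82, 0.0, 0.0]
contact_force: [0.4, 0.3, 0.1]
gripper_width: 0.459
```

```bash
python3 look.py w4
```

```text
5.05 [581.45 -81.79  52.1 ] [0.36 0.31 0.13] [ 0.004 -0.013 -0.004] w 0.4587 38.99
```

View pics/w4.png

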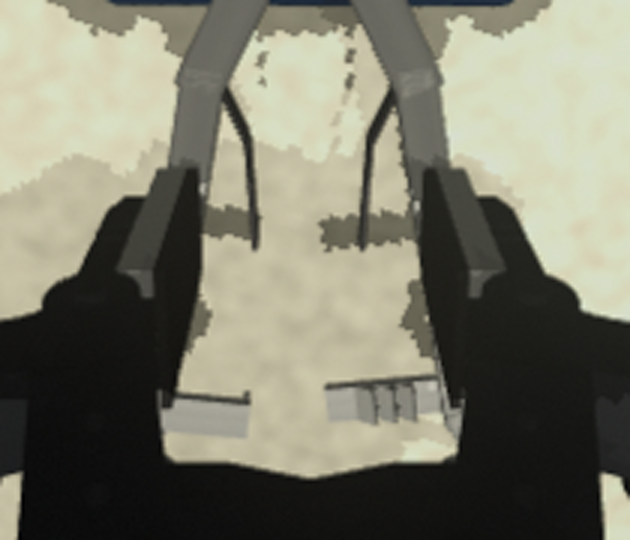

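The handles haven't moved, although the opening is now 39 mm. The pads hide the shanks, so the tips may be sitting higher than I thought. I'll check the geometry before closing further.

Run:
```python
from h import *
s=robot.get_state();p=robot.camera_params("wrist")
t=s["eef_pos"];tx=np.array([-.3463,.938,0]);ty=np.array([.938,.3463,0])
def f(X):
    u,v=proj(p,X);return (round((u-220)*3),round((v-180)*3))
for dz in(0,6,12,19,25):
  for sy in(-19.5,19.5):
    print(dz,sy,f(t+tx*11+ty*sy-[0,0,dz]))
pv=np.array([559.1,-19.9,0]);R=np.array([-.343,.939,0]);L=np.array([-.939,-.343,0])
for x in(-45,-54,-65,-80):
  for y in(26.5,-26.5,): print("handle",x,y,f(pv+R*x+L*y+[0,0,52]))
im,d=robot.camera("wrist");P=cloud(p,d)
for (a,b) in((185,200),(170,240),(140,270),(195,150),(205,60),(460,200),(410,150),(250,240)):
    print((a,b),P[180+b//3,220+a//3].round(1))
```

```text
0 -19.5 (198, 143)
0 19.5 (414, 142)
6 -19.5 (201, 130)
6 19.5 (411, 130)
12 -19.5 (205, 119)
12 19.5 (407, 118)
19 -19.5 (209, 106)
19 19.5 (403, 106)
25 -19.5 (212, 96)
25 19.5 (400, 96)
handle -45 26.5 (158, 90)
handle -45 -26.5 (457, 91)
handle -54 26.5 (160, 138)
handle -54 -26.5 (455, 138)
handle -65 26.5 (163, 193)
handle -65 -26.5 (452, 194)
handle -80 26.5 (166, 266)
handle -80 -26.5 (448, 267)
(185, 200) [559.8 -78.8  72.9]
(170, 240) [559.6 -79.2  85.9]
(140, 270) [557.  -80.   94.2]
(195, 150) [559.4 -79.9  51.7]
(205, 60) [555.6 -62.9  52.6]
(460, 200) [600.8 -64.   72.4]
(410, 150) [595.4 -66.4  52.3]
(250, 240) [ 580.7 -122.4   -1.2]
```

Run:
```python
from h import *
im,d=robot.camera("side");im=im[:,:,::-1]
cv2.imwrite("pics/side3.png",cv2.resize(im[130:230,270:370],None,fx=6,fy=6,interpolation=cv2.INTER_CUBIC))
```

```text
(no output)
```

View pics/side3.png

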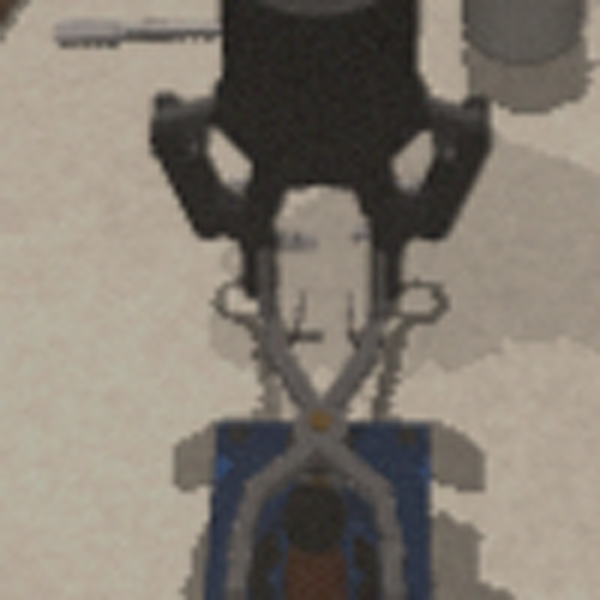

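Run:
```python
from h import *
pv=np.array([559.1,-19.9,0]);R=np.array([-.343,.939,0]);L=np.array([-.939,-.343,0])
for n in("side","wrist"):
    p=robot.camera_params(n);im,d=robot.camera(n)
    if n=="side":ims=im
    P=cloud(p,d);S=np.stack([(P-pv)@R,(P-pv)@L,P[...,2]],-1)
    b=(S[...,0]<-40)&(S[...,0]>-90)&(abs(S[...,1])<75)&(S[...,2]>20)&(S[...,2]<110)
    for z in range(24,110,6):
        k=b&(abs(S[...,2]-z)<3)
        for nm,kk in(("L",k&(S[...,1]>0)),("R",k&(S[...,1]<0))):
            if kk.sum()>2:
                q=S[kk];g=im[kk].mean()
                print(n,z,nm,kk.sum(),"x",q[:,0].min().round(),q[:,0].max().round(),"y",q[:,1].min().round(1),q[:,1].max().round(1),"bright",g.round())
cv2.imwrite("pics/side4.png",cv2.convertScaleAbs(cv2.resize(ims[150:200,290:355,::-1],None,fx=10,fy=10,interpolation=cv2.INTER_NEAREST),alpha=1.6))
print(robot.get_state()["time_s"])
```

```text
side 48 L 15 x -73.0 -42.0 y 11.4 26.8 bright 85.0
side 48 R 16 x -75.0 -41.0 y -23.9 -9.1 bright 86.0
side 54 L 20 x -69.0 -40.0 y 11.6 26.8 bright 87.0
side 54 R 15 x -68.0 -41.0 y -24.0 -15.8 bright 88.0
side 60 L 3 x -59.0 -55.0 y 21.6 24.1 bright 72.0
side 60 R 3 x -56.0 -54.0 y -26.1 -21.1 bright 71.0
side 66 L 6 x -60.0 -55.0 y 21.6 31.6 bright 60.0
side 66 R 10 x -60.0 -54.0 y -31.2 -20.9 bright 67.0
side 72 L 11 x -61.0 -55.0 y 21.5 31.5 bright 54.0
side 72 R 8 x -62.0 -53.0 y -30.9 -20.9 bright 59.0
side 78 L 7 x -61.0 -56.0 y 21.4 31.4 bright 60.0
side 78 R 7 x -61.0 -55.0 y -30.8 -20.7 bright 50.0
side 84 L 7 x -62.0 -55.0 y 21.4 31.3 bright 57.0
side 84 R 14 x -62.0 -52.0 y -33.2 -20.6 bright 66.0
side 90 L 9 x -60.0 -54.0 y 21.3 31.2 bright 58.0
side 90 R 7 x -66.0 -55.0 y -33.0 -20.8 bright 58.0
side 96 L 8 x -61.0 -54.0 y 21.2 35.9 bright 50.0
side 96 R 12 x -62.0 -53.0 y -37.8 -20.2 bright 52.0
side 102 L 18 x -62.0 -53.0 y 21.2 47.8 bright 46.0
side 102 R 17 x -61.0 -53.0 y -49.3 -22.6 bright 50.0
side 108 L 27 x -76.0 -53.0 y 21.1 50.1 bright 43.0
side 108 R 34 x -
[... 528 characters left out ...]
 219 x -77.0 -55.0 y -33.8 -19.9 bright 45.0
wrist 78 L 247 x -77.0 -55.0 y 18.9 32.6 bright 38.0
wrist 78 R 254 x -76.0 -55.0 y -33.7 -20.0 bright 46.0
wrist 84 L 281 x -78.0 -55.0 y 18.8 32.5 bright 37.0
wrist 84 R 278 x -77.0 -55.0 y -33.6 -19.9 bright 43.0
wrist 90 L 242 x -77.0 -55.0 y 18.9 32.5 bright 40.0
wrist 90 R 242 x -77.0 -55.0 y -33.6 -19.9 bright 43.0
wrist 96 L 422 x -78.0 -54.0 y 18.9 37.4 bright 35.0
wrist 96 R 423 x -78.0 -53.0 y -38.3 -20.0 bright 41.0
wrist 102 L 562 x -63.0 -52.0 y 20.5 52.2 bright 29.0
wrist 102 R 567 x -63.0 -52.0 y -52.0 -21.1 bright 41.0
wrist 108 L 893 x -79.0 -52.0 y 18.9 52.0 bright 21.0
wrist 108 R 852 x -79.0 -52.0 y -53.4 -19.9 bright 34.0
5.3
```

View pics/side4.png

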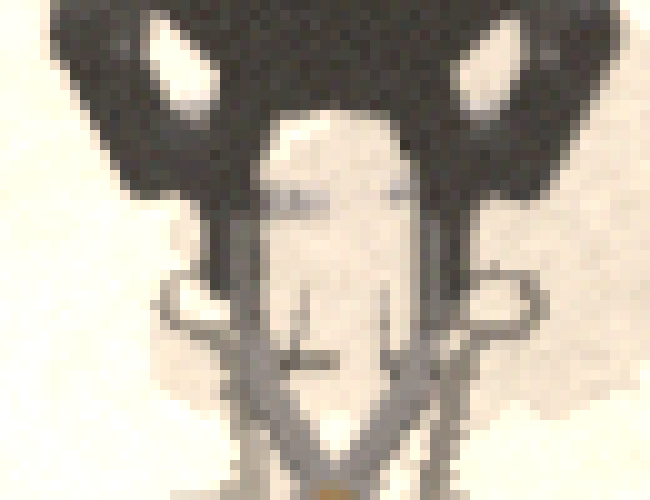

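Run:
```python
from h import *
pv=np.array([559.1,-19.9,0]);R=np.array([-.343,.939,0]);L=np.array([-.939,-.343,0])
p=robot.camera_params("side")
for y in(29,-29,22,-22):
  print(y,[(z,)+tuple(np.round([(a-290)*10 if i==0 else (a-150)*10 for i,a in enumerate(proj(p,pv+R*-55+L*y+[0,0,z]))])) for z in(30,40,50,60,70,90)])
im,d=robot.camera("side");P=cloud(p,d);S=np.stack([(P-pv)@R,(P-pv)@L,P[...,2]],-1)
for (u,v) in((311,172),(311,175),(311,177),(311,178),(311,179),(312,180),(336,172),(336,176),(336,178),(334,178),(314,175),(314,178),(314,182)):print((u,v),im[v,u],S[v,u].round(1))
```

```text
29 [(30, np.float64(447.0), np.float64(400.0)), (40, np.float64(448.0), np.float64(373.0)), (50, np.float64(448.0), np.float64(345.0)), (60, np.float64(449.0), np.float64(317.0)), (70, np.float64(450.0), np.float64(289.0)), (90, np.float64(451.0), np.float64(230.0))]
-29 [(30, np.float64(222.0), np.float64(397.0)), (40, np.float64(221.0), np.float64(370.0)), (50, np.float64(220.0), np.float64(342.0)), (60, np.float64(219.0), np.float64(314.0)), (70, np.float64(217.0), np.float64(286.0)), (90, np.float64(215.0), np.float64(228.0))]
22 [(30, np.float64(420.0), np.float64(399.0)), (40, np.float64(420.0), np.float64(372.0)), (50, np.float64(421.0), np.float64(345.0)), (60, np.float64(421.0), np.float64(317.0)), (70, np.float64(422.0), np.float64(288.0)), (90, np.float64(423.0), np.float64(230.0))]
-22 [(30, np.float64(249.0), np.float64(397.0)), (40, np.float64(248.0), np.float64(370.0)), (50, np.float64(247.0), np.float64(343.0)), (60, np.float64(246.0), np.float64(315.0)), (70, np.float64(245.0), np.float64(286.0)), (90, np.float64(244.0), np.float64(228.0))]
(311, 172) [47 44 41] [-60.7 -30.6  87.2]
(311, 175) [51 47 43] [-60.4 -30.9  77.2]
(311, 177) [43 39 37] [-59.2 -31.   71.4]
(311, 178) [48 45 42] [-60.5 -31.2  66.7]
(311, 179) [89 82 76] [-60.6 -31.3  63. ]
(312, 180) [150 141 128] [-121.8  -33.3   -1. ]
(336, 172) [60 54 52] [-61.1  31.2  87.7]
(336, 176) [70 65 56] [-59.2  31.4  75.8]
(336, 178) [54 50 47] [-62.   31.6  66.1]
(334, 178) [51 49 49] [-60.4  26.5  67.7]
(314, 175) [72 67 64] [-55.1 -23.1  82.4]
(314, 178) [72 66 65] [-56.3 -23.4  70.8]
(314, 182) [76 71 68] [-62.2 -24.1  50.9]
```

Run:
```python
from h import *
import pickle
p=pickle.load(open("pics/w1.pkl","rb"));d=np.load("pics/w1.npy");P=cloud(p,d)
t=np.array([580.3,-80.5,228.2]);tx=np.array([-.3463,.938,0]);ty=np.array([.938,.3463,0])
for nm,sl in(("L",np.s_[240:300,190:240]),("R",np.s_[240:300,410:460])):
    Q=P[sl].reshape(-1,3);Q=Q[Q[:,2]>150]-t
    A=np.stack([Q@tx,Q@ty,-Q[:,2]],-1);print(nm,A.min(0).round(1),A.max(0).round(1),np.percentile(A,98,axis=0).round(1))
    i=np.argsort(-A[:,2])[:4];print(A[i].round(1))
o=-np.array(p["view"])[:3,:3].T@np.array(p["view"])[:3,3];print("cam rel tool",(o-t)@tx,(o-t)@ty,t[2]-o[2])
```

```text
L [ -12.   -55.8 -145.8] [ 71.6   0.7 -15.6] [ 11.4 -41.5 -18.6]
[[  1.1 -42.3 -15.6]
 [  6.2 -42.2 -15.9]
 [ -4.3 -42.1 -15.9]
 [  2.4 -42.  -16. ]]
R [ -11.9    0.7 -145.8] [ 71.6  57.2 -16. ] [ 11.3  56.  -19. ]
[[  1.9  43.7 -16. ]
 [  0.3  43.8 -16.2]
 [  7.1  43.6 -16.6]
 [ -0.9  43.7 -16.9]]
cam rel tool 71.60060880434581 0.6860389773145701 -145.84433326588726
```

Both cameras put the fingertips about 10 mm above the reported TCP at this opening (16 mm when fully open). The text says they stand 25 mm ahead of it, so the pads closed above the shanks and touched nothing. I'll trust the measurement: open, go 28 mm lower and close again.

{"op": "jog_arm", "data": {"claw": [-0.2,-0.5,-0.6,-0.6,-0.6,-0.6,-0.6,-0.6,-0.5,-0.4,-0.35], "travel": [[0,0,0],[0,0,0],[0,0,0],[0,0,0],[0,0,0],[0,0,10],[0,0,20],[0,0,28],[0,0,28],[0,0,28],[0,0,28]], "turn": [0,0,0,0,0,0,0,0,0,0,0], "grip_force": 20}}

```text
time_s: 6.45
eef_pos: [581.3, -81.9, 24.3]
orientation: [0.572, 0.82, -0.0, -0.0]
contact_force: [-2.4, -0.3, -1.7]
gripper_width: 0.673
```

```bash
python3 look.py w5
```

```text
6.45 [581.34 -81.91  24.25] [-2.44 -0.28 -1.7 ] [-0.056  0.253 -0.016] w 0.6732 57.22
```

View pics/w5.png

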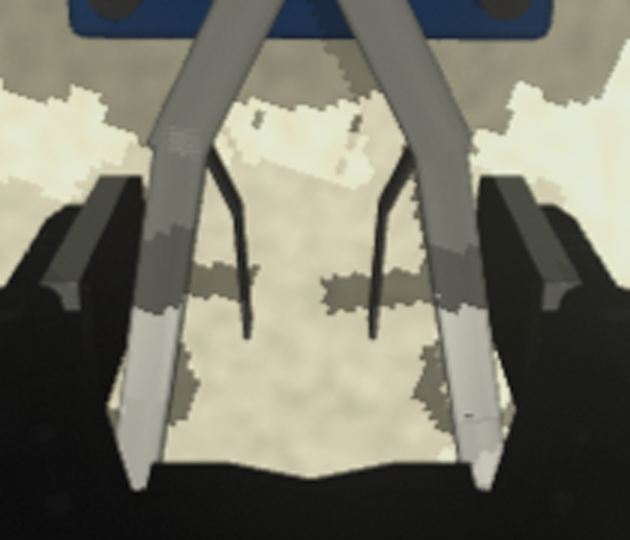

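The fingers now reach down past both shanks, with even gaps of about 10 px each side. I'll close slowly.

{"op": "jog_arm", "data": {"claw": [-0.3,-0.26,-0.22,-0.18,-0.14,-0.1,-0.06,-0.03,0.0,0.02,0.02,0.02], "travel": [[0,0,0],[0,0,0],[0,0,0],[0,0,0],[0,0,0],[0,0,0],[0,0,0],[0,0,0],[0,0,0],[0,0,0],[0,0,0],[0,0,0]], "turn": [0,0,0,0,0,0,0,0,0,0,0,0], "grip_force": 20}}

```text
time_s: 7.7
eef_pos: [581.4, -81.8, 24.1]
orientation: [0.572, 0.82, 0.0, -0.0]
contact_force: [0.4, -0.5, 2.6]
gripper_width: 0.492
```

```bash
python3 look.py w6
```

```text
7.7 [581.43 -81.79  24.06] [ 0.39 -0.55  2.57] [-0.285 -0.171 -0.031] w 0.4923 41.85
```

View pics/w6.png

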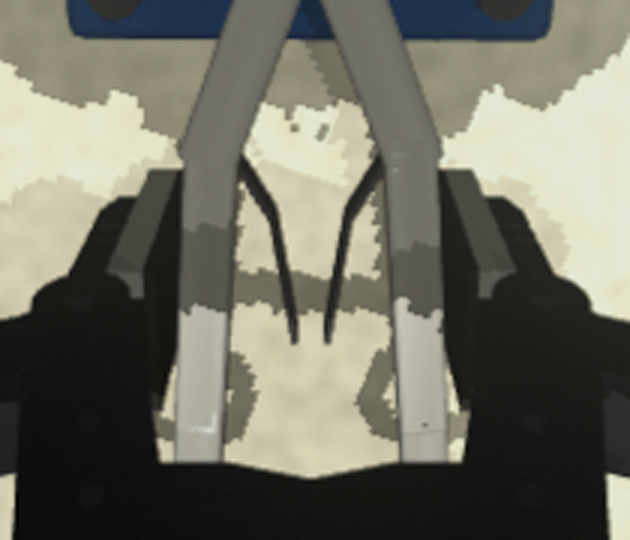

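The handles follow the pads symmetrically. Measured opening against the command gives a force cue, because it lags under load. I'll go in finer steps.

{"op": "jog_arm", "data": {"claw": [0.03,0.04,0.05,0.06,0.06], "travel": [[0,0,0],[0,0,0],[0,0,0],[0,0,0],[0,0,0]], "turn": [0,0,0,0,0], "grip_force": 20}}

```text
time_s: 8.25
eef_pos: [581.5, -81.9, 24.2]
orientation: [0.572, 0.82, -0.0, 0.0]
contact_force: [0.7, -2.5, 3.0]
gripper_width: 0.47
```

```bash
python3 look.py
```

```text
8.25 [581.48 -81.91  24.16] [ 0.67 -2.54  3.  ] [-0.501 -0.048  0.027] w 0.47 39.95
```

{"op": "jog_arm", "data": {"claw": [0.07,0.08,0.08], "travel": [[0,0,0],[0,0,0],[0,0,0]], "turn": [0,0,0], "grip_force": 20}}

```text
time_s: 8.55
eef_pos: [581.5, -82.0, 24.2]
orientation: [0.572, 0.82, -0.0, 0.0]
contact_force: [0.7, -3.2, 5.2]
gripper_width: 0.465
```

```bash
python3 look.py
```

```text
8.55 [581.54 -81.97  24.21] [ 0.71 -3.23  5.19] [-0.726 -0.071 -0.022] w 0.4646 39.49
```

{"op": "jog_arm", "data": {"claw": [0.09,0.1,0.1], "travel": [[0,0,0],[0,0,0],[0,0,0]], "turn": [0,0,0], "grip_force": 20}}

```text
time_s: 8.85
eef_pos: [581.4, -81.7, 24.0]
orientation: [0.572, 0.82, 0.0, -0.0]
contact_force: [1.0, -2.7, 3.1]
gripper_width: 0.452
```

```bash
python3 look.py w7
```

```text
8.85 [581.39 -81.7   24.01] [ 1.05 -2.7   3.12] [-0.501 -0.084 -0.047] w 0.4521 38.43
```

View pics/w7.png

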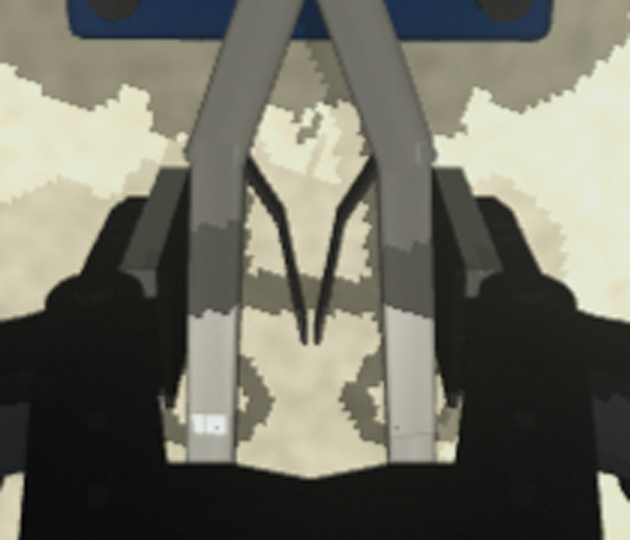

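```bash
cat > st.py <<'E'
from h import *
import sys
for i in range(2):
    s=robot.get_state();w=s["gripper_width"]
    c=float(sys.argv[1]);print(round(s["time_s"],2),s["contact_force"].round(1),s["ft_torque"].round(2),"w",round(w*85,2),"lag",round((w-(1-c)/2+.0014)*85,2))
    if i==0: im,d=robot.camera("side")
if len(sys.argv)>2: cv2.imwrite(f"pics/{sys.argv[2]}.png",cv2.convertScaleAbs(cv2.resize(im[130:240,270:370,::-1],None,fx=5,fy=5,interpolation=cv2.INTER_CUBIC),alpha=1.4))
E
python3 st.py 0.1 s7
```

```text
8.9 [ 0.6 -2.1  3.1] [-0.42 -0.1   0.01] w 38.23 lag 0.1
8.95 [ 0.3 -2.1  3.4] [-0.42 -0.03 -0.01] w 38.21 lag 0.08
```

View pics/s7.png

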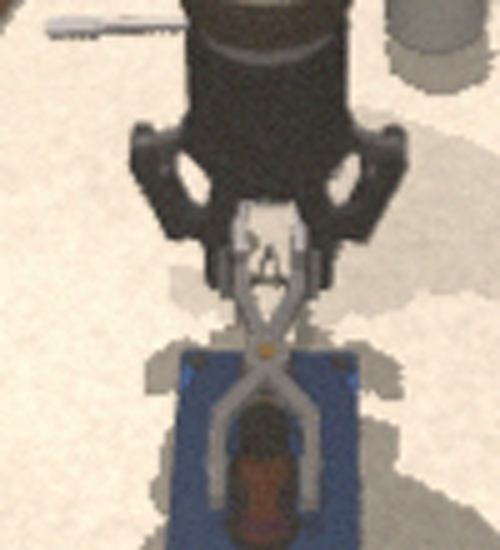

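Run:
```python
from h import *
im=cv2.imread("pics/w4.png")
cv2.imwrite("pics/w4z.png",cv2.resize(im[360:460,140:480],None,fx=2.3,fy=2.3,interpolation=cv2.INTER_CUBIC))
```

```text
(no output)
```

View pics/w4z.png

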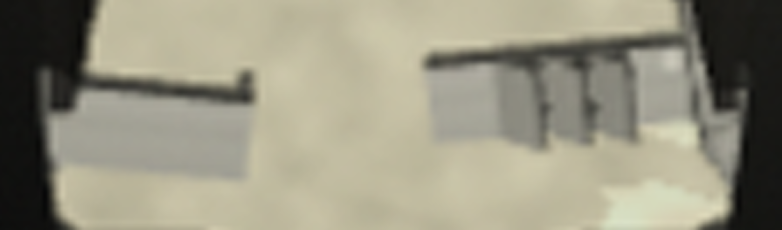

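Run:
```python
from h import *
p=robot.camera_params("wrist");s=robot.get_state()
V=np.array(p["view"]).copy();sh=np.array([581.45,-81.8,52.1])-s["eef_pos"];V[:3,3]-=V[:3,:3]@sh;p["view"]=V
pv=np.array([559.1,-19.9,0]);R=np.array([-.343,.939,0]);L=np.array([-.939,-.343,0])
for nm,x,y,z in(("hookin",240,100,50),("hookend",252,100,50),("t1",545,140,47),("t2",590,137,47),("t3",637,135,47),("t1top",540,60,50),("t3top",632,55,50)):
    u=220+(140+x/2.3)/3;v=180+(360+y/2.3)/3
    X=onz(p,u,v,z)-pv;a,b=X@R,X@L;print(nm,round(a,1),round(b,1),"pol",round(np.hypot(a,b),1),round(np.degrees(np.arctan2(b,-a)),2))
```

```text
hookin -112.1 12.6 pol 112.8 6.4
hookend -112.1 11.5 pol 112.7 5.87
t1 -118.7 -14.4 pol 119.6 -6.94
t2 -118.4 -18.5 pol 119.8 -8.87
t3 -118.1 -22.7 pol 120.3 -10.87
t1top -107.9 -13.5 pol 108.8 -7.14
t3top -107.4 -21.5 pol 109.5 -11.31
```

Geometry from the earlier view puts the clicks near 37.8, 35.5 and 33.1 mm opening, give or take about 0.7. I'll step 0.01 (0.43 mm) at a time and read after each step.

{"op": "jog_arm", "data": {"claw": [0.105,0.11,0.11], "travel": [[0,0,0],[0,0,0],[0,0,0]], "turn": [0,0,0]}}

```text
time_s: 9.25
eef_pos: [581.4, -81.8, 24.0]
orientation: [0.572, 0.82, 0.0, -0.0]
contact_force: [0.1, -2.7, 2.7]
gripper_width: 0.451
```

```bash
python3 st.py 0.11
```

```text
9.25 [ 0.1 -2.7  2.7] [-0.42 -0.05 -0.03] w 38.32 lag 0.61
9.3 [ 0.8 -2.4  3. ] [-0.36 -0.05 -0.  ] w 38.23 lag 0.53
```

{"op": "jog_arm", "data": {"claw": [0.115,0.12,0.12], "travel": [[0,0,0],[0,0,0],[0,0,0]], "turn": [0,0,0]}}

```text
time_s: 9.6
eef_pos: [581.4, -81.8, 24.1]
orientation: [0.572, 0.82, 0.0, -0.0]
contact_force: [0.8, -2.5, 3.9]
gripper_width: 0.448
```

```bash
python3 st.py 0.12
```

```text
9.6 [ 0.8 -2.5  3.9] [-0.43 -0.05  0.01] w 38.05 lag 0.77
9.65 [-0.2 -1.4  3.3] [-0.37 -0.06  0.04] w 37.66 lag 0.38
```

{"op": "jog_arm", "data": {"claw": [0.125,0.13,0.13], "travel": [[0,0,0],[0,0,0],[0,0,0]], "turn": [0,0,0]}}

```text
time_s: 9.95
eef_pos: [581.5, -81.8, 24.1]
orientation: [0.572, 0.82, -0.0, 0.0]
contact_force: [-0.4, -2.5, 5.2]
gripper_width: 0.441
```

```bash
python3 st.py 0.13 s8
```

```text
9.95 [-0.4 -2.5  5.2] [-0.41 -0.03  0.03] w 37.45 lag 0.59
10.0 [-0.  -1.9  3.7] [-0.41  0.05  0.07] w 37.12 lag 0.26
```

The lag readings are ambiguous because of finger stiction. Easing the fingers off harmlessly will show whether the first tooth has caught and at what spacing, which calibrates the other clicks.

{"op": "jog_arm", "data": {"claw": [0.08,0.04,0.02,0.0,0.0], "travel": [[0,0,0],[0,0,0],[0,0,0],[0,0,0],[0,0,0]], "turn": [0,0,0,0,0]}}

```text
time_s: 10.5
eef_pos: [581.4, -81.7, 24.0]
orientation: [0.572, 0.82, -0.0, -0.0]
contact_force: [0.4, 0.3, 0.9]
gripper_width: 0.498
```

```bash
python3 look.py w9
```

```text
10.5 [581.38 -81.73  23.96] [0.39 0.3  0.85] [-0.046  0.018  0.007] w 0.4978 42.31
```

View pics/w9.png

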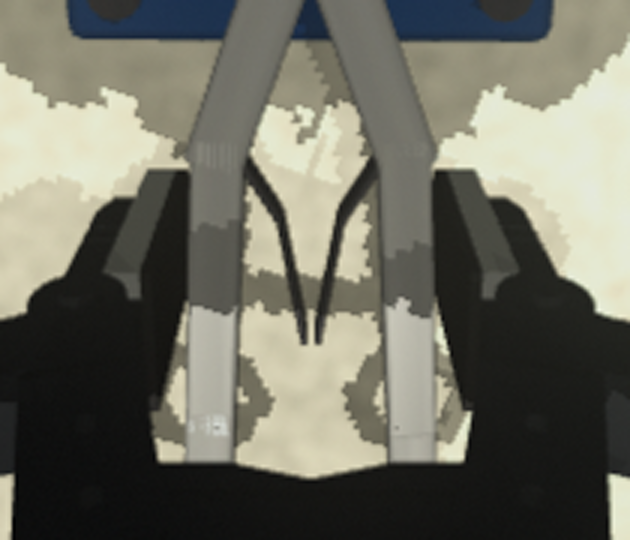

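The first tooth has caught: with the fingers backed off to 42 mm the shanks stay at about 38.2 mm. That puts the second near 35.8 mm and the third near 33.4 mm. I'll squeeze slowly to about 35 mm.

{"op": "jog_arm", "data": {"claw": [0.03,0.06,0.09,0.1,0.11,0.12,0.125,0.13,0.135,0.14,0.145,0.15,0.15], "travel": [[0,0,0],[0,0,0],[0,0,0],[0,0,0],[0,0,0],[0,0,0],[0,0,0],[0,0,0],[0,0,0],[0,0,0],[0,0,0],[0,0,0],[0,0,0]], "turn": [0,0,0,0,0,0,0,0,0,0,0,0,0], "grip_force": 20}}

```text
time_s: 11.85
eef_pos: [581.6, -81.9, 24.3]
orientation: [0.572, 0.82, 0.0, 0.0]
contact_force: [-0.7, -1.8, 5.7]
gripper_width: 0.431
```

```bash
python3 st.py 0.15
```

```text
11.85 [-0.7 -1.8  5.7] [-0.45  0.12  0.07] w 36.62 lag 0.62
11.9 [-0.6 -1.9  5.6] [-0.51  0.17  0.09] w 36.55 lag 0.55
```

{"op": "jog_arm", "data": {"claw": [0.155,0.16,0.16], "travel": [[0,0,0],[0,0,0],[0,0,0]], "turn": [0,0,0]}}

```text
time_s: 12.2
eef_pos: [581.7, -82.0, 24.4]
orientation: [0.572, 0.82, 0.0, 0.0]
contact_force: [0.0, -2.1, 5.0]
gripper_width: 0.425
```

```bash
python3 st.py 0.16
```

```text
12.2 [ 0.  -2.1  5. ] [-0.59  0.14  0.04] w 36.1 lag 0.52
12.25 [-0.4 -1.6  4.4] [-0.49  0.12  0.04] w 36.04 lag 0.46
```

{"op": "jog_arm", "data": {"claw": [0.165,0.17,0.17], "travel": [[0,0,0],[0,0,0],[0,0,0]], "turn": [0,0,0]}}

```text
time_s: 12.55
eef_pos: [581.7, -82.0, 24.4]
orientation: [0.572, 0.82, 0.0, 0.0]
contact_force: [-0.8, -2.7, 5.1]
gripper_width: 0.418
```

```bash
python3 st.py 0.17
```

```text
12.55 [-0.8 -2.7  5.1] [-0.52  0.11  0.06] w 35.53 lag 0.37
12.6 [-0.7 -2.2  6.2] [-0.56  0.06  0.08] w 35.52 lag 0.36
```

{"op": "jog_arm", "data": {"claw": [0.175,0.18,0.18,0.18], "travel": [[0,0,0],[0,0,0],[0,0,0],[0,0,0]], "turn": [0,0,0,0]}}

```text
time_s: 13.0
eef_pos: [581.8, -82.1, 24.5]
orientation: [0.572, 0.82, 0.0, 0.0]
contact_force: [-0.7, -2.4, 5.8]
gripper_width: 0.412
```

```bash
python3 st.py 0.18
```

```text
13.0 [-0.7 -2.4  5.8] [-0.6   0.11  0.05] w 35.06 lag 0.33
13.05 [-0.2 -3.3  5.8] [-0.6   0.07  0.05] w 34.92 lag 0.19
```

{"op": "jog_arm", "data": {"claw": [0.17,0.13,0.09,0.05,0.02,0.0,0.0], "travel": [[0,0,0],[0,0,0],[0,0,0],[0,0,0],[0,0,0],[0,0,0],[0,0,0]], "turn": [0,0,0,0,0,0,0]}}

```text
time_s: 13.75
eef_pos: [581.4, -81.7, 24.0]
orientation: [0.572, 0.82, 0.0, -0.0]
contact_force: [0.3, -0.1, 0.5]
gripper_width: 0.501
```

```bash
python3 look.py w10
```

```text
13.75 [581.44 -81.74  24.01] [ 0.33 -0.08  0.52] [-0.003  0.04  -0.002] w 0.5006 42.55
```

View pics/w10.png

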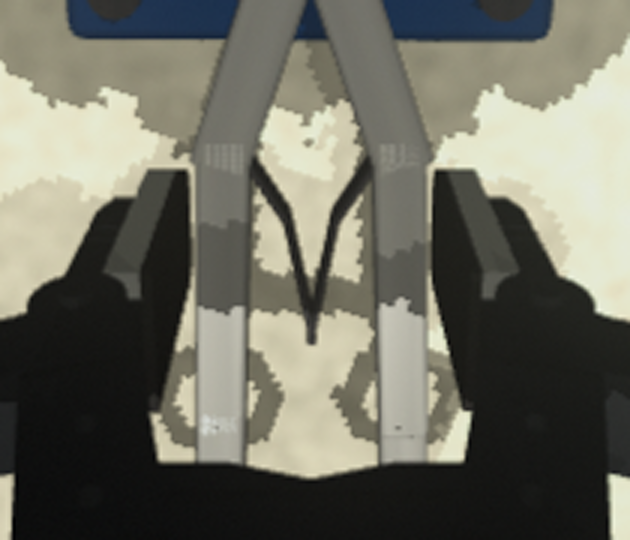

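The shanks are now held about 2.2 mm closer than on the first tooth (231 px against 245 px), so this is the second tooth. I'll back off and look at the ratchet from above.

{"op": "jog_arm", "data": {"claw": [-0.2,-0.5,-0.6,-0.6,-0.6,-0.6,-0.6], "travel": [[0,0,0],[0,0,0],[0,0,0],[0,0,-20],[0,0,-40],[0,0,-40],[0,0,-40]], "turn": [0,0,0,0,0,0,0]}}

```text
time_s: 14.5
eef_pos: [581.7, -81.8, 64.1]
orientation: [0.572, 0.82, 0.0, 0.0]
contact_force: [0.0, -0.3, -0.2]
gripper_width: 0.803
```

```bash
python3 look.py w11
python3 - <<'E'
from h import *
im,d=robot.camera("wrist");cv2.imwrite("pics/w11b.png",cv2.resize(im[240:350,265:375,::-1],None,fx=5.4,fy=5.4,interpolation=cv2.INTER_CUBIC))
E
```

```text
14.5 [581.68 -81.82  64.12] [ 0.03 -0.29 -0.22] [-0.012  0.015  0.049] w 0.8025 68.21
```

View pics/w11b.png

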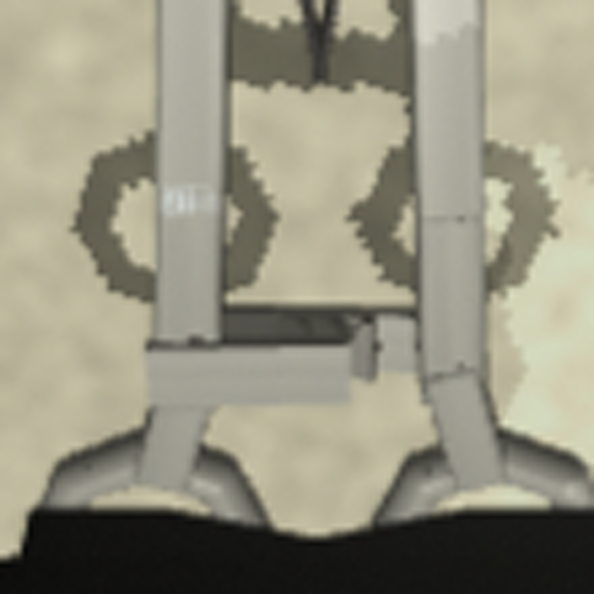

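The view shows the upper bar's hook at (355,375) with one tooth still exposed to its right at (395,345). It sits on the second tooth and holds by itself. Next I'll hover over the stopper.

{"op": "jog_arm", "data": {"claw": [-0.6,-0.6,-0.6,-0.4,-0.3,-0.2,-0.2,-0.2], "travel": [[0,0,-45],[0,0,-86],[40,0,-86],[85,1,-86],[125,1,-86],[141,1,-86],[141,1,-86],[141,1,-86]], "turn": [0,0,0,0,0,0,0,0]}}

```text
time_s: 15.4
eef_pos: [533.8, 50.5, 149.6]
orientation: [0.572, 0.82, -0.0, -0.0]
contact_force: [-1.2, 0.1, 0.2]
gripper_width: 0.601
```

```bash
cat > stop.py <<'E'
from h import *
import sys
s=robot.get_state();p=robot.camera_params("wrist");im,d=robot.camera("wrist");im=im[:,:,::-1]
P=cloud(p,d);t=s["eef_pos"]
k=((P[...,2]>84)&(P[...,2]<96)&(np.hypot(P[...,0]-533.6,P[...,1]-50.8)<25)).astype(np.uint8)
c=max(cv2.findContours(k,cv2.RETR_EXTERNAL,cv2.CHAIN_APPROX_NONE)[0],key=cv2.contourArea)[:,0]
W=np.array([onz(p,u,v,91)[:2] for u,v in c],np.float32)
print("circ",cv2.minEnclosingCircle(W),"z",np.median(P[k>0][:,2]),"mean",P[k>0].mean(0).round(1))
print(s["time_s"],t,s["gripper_width"])
cv2.imwrite(f"pics/{sys.argv[1]}.png",im)
E
python3 stop.py w12
```

```text
circ ((532.4683837890625, 52.166656494140625), 11.745843887329102) z 90.87961946774212 mean [532.5  52.1  90.5]
15.4 [533.77751479  50.5190861  149.59733076] 0.6010086608115355
```

View pics/w12.png

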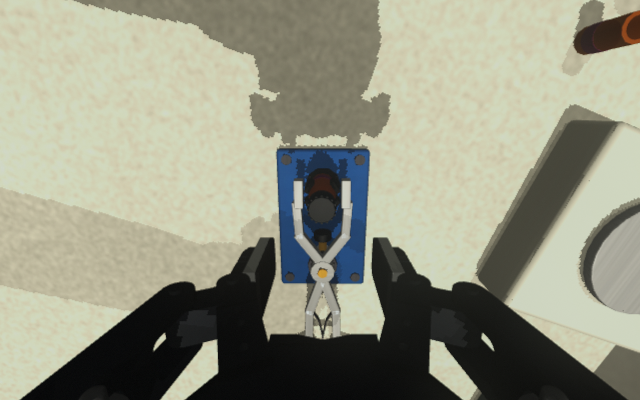

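The stopper knob is at pixel (322,210), world (532.5, 52.1, 91). I'll go down with 2 mm of correction and grip the knob.

{"op": "jog_arm", "data": {"claw": [-0.2,-0.2,-0.2,-0.2,0.1,0.3,0.45,0.55,0.65,0.65,0.65,0.65], "travel": [[2,-0.6,35],[2,-0.6,65],[2,-0.6,79],[2,-0.6,79],[2,-0.6,79],[2,-0.6,79],[2,-0.6,79],[2,-0.6,79],[2,-0.6,79],[2,-0.6,79],[2,-0.6,79],[2,-0.6,79]], "turn": [0,0,0,0,0,0,0,0,0,0,0,0], "grip_force": 40}}

```text
time_s: 16.65
eef_pos: [532.9, 52.5, 72.5]
orientation: [0.572, 0.82, 0.0, 0.001]
contact_force: [-1.1, -1.0, 5.6]
gripper_width: 0.222
```

```bash
python3 st.py 0.65
python3 - <<'E'
from h import *
im,d=robot.camera("side");cv2.imwrite("pics/s13.png",cv2.resize(im[120:270,240:400,::-1],None,fx=4.5,fy=4,interpolation=cv2.INTER_CUBIC))
im,d=robot.camera("wrist");cv2.imwrite("pics/w13.png",im[:,:,::-1])
E
```

```text
16.65 [-1.1 -1.   5.6] [-0.26  0.49  0.02] w 18.89 lag 4.13
16.7 [-2.  -0.6  5.4] [-0.28  0.39 -0.  ] w 19.08 lag 4.32
```

View pics/s13.png

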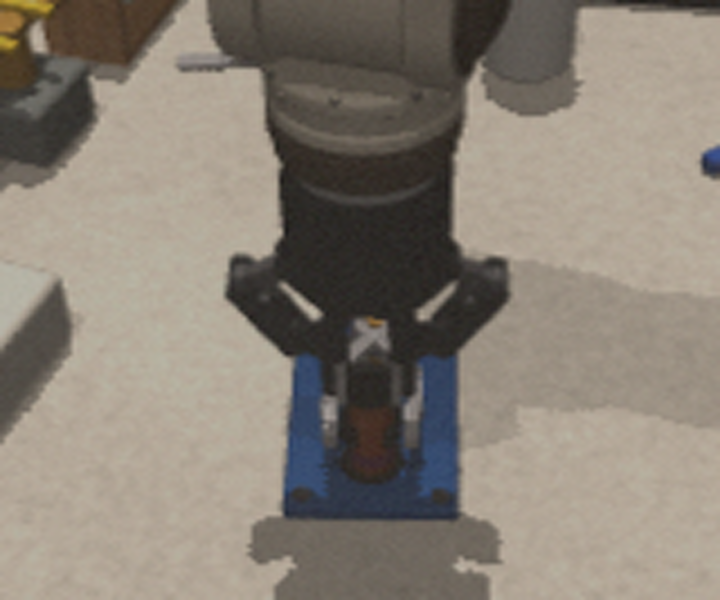

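View pics/w13.png

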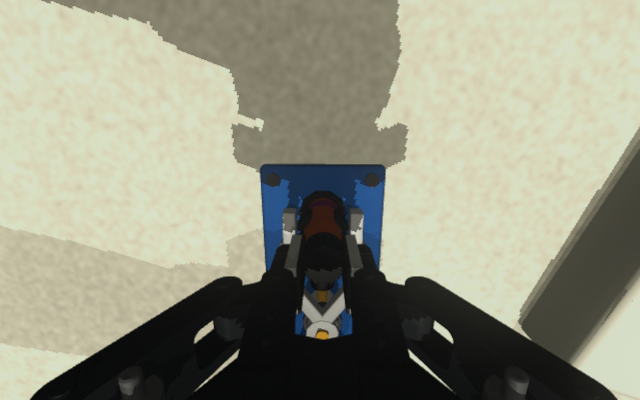

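The pads hold the knob at 19 mm opening, which fits the rubber being squeezed a little. The vial is still in the jaws. I'll draw slowly, straight up.

{"op": "jog_arm", "data": {"claw": [0.65,0.65,0.65,0.65,0.65], "travel": [[0,0,-1],[0,0,-2],[0,0,-3],[0,0,-4],[0,0,-5]], "turn": [0,0,0,0,0]}}

```text
time_s: 17.3
eef_pos: [532.2, 52.5, 75.7]
orientation: [0.572, 0.82, -0.0, -0.0]
contact_force: [0.2, -1.9, -5.8]
gripper_width: 0.228
```

```bash
python3 st.py 0.65
```

```text
17.3 [ 0.2 -1.9 -5.8] [-0.19 -0.08 -0.03] w 19.35 lag 4.59
17.35 [-0.  -0.4 -6.4] [-0.29 -0.02  0.06] w 18.97 lag 4.21
```

{"op": "jog_arm", "data": {"claw": [0.65,0.65,0.65,0.65,0.65,0.65], "travel": [[0,0,-1],[0,0,-2],[0,0,-3],[0,0,-4],[0,0,-5],[0,0,-6]], "turn": [0,0,0,0,0,0]}}

```text
time_s: 17.95
eef_pos: [532.5, 52.6, 82.3]
orientation: [0.572, 0.82, 0.0, 0.0]
contact_force: [-0.3, -1.2, -3.9]
gripper_width: 0.226
```

```bash
python3 st.py 0.65
python3 - <<'E'
from h import *
print(robot.get_state()["eef_pos"])
im,d=robot.camera("side");cv2.imwrite("pics/s14.png",cv2.resize(im[170:250,280:360,::-1],None,fx=7,fy=7,interpolation=cv2.INTER_CUBIC))
E
```

```text
17.95 [-0.3 -1.2 -3.9] [-0.23  0.01  0.01] w 19.21 lag 4.46
18.0 [ 0.5  0.1 -3.5] [-0.18 -0.   -0.02] w 19.18 lag 4.43
[532.53679159  52.56848305  82.45776142]
```

View pics/s14.png

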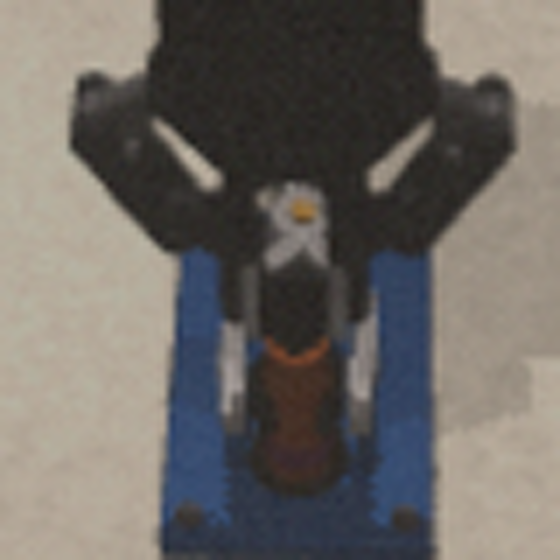

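The orange rim now shows under the knob at (295,350). The stopper is coming out and the vial stays put in the jaws. I'll draw the rest and locate the dish from the first pictures.

{"op": "jog_arm", "data": {"claw": [0.65,0.65,0.65,0.65,0.65,0.65,0.65,0.65,0.65], "travel": [[0,0,-1.5],[0,0,-3],[0,0,-4.5],[0,0,-6],[0,0,-8],[0,0,-11],[0,0,-18],[0,0,-30],[0,0,-30]], "turn": [0,0,0,0,0,0,0,0,0]}}

```text
time_s: 18.95
eef_pos: [533.4, 52.6, 114.4]
orientation: [0.572, 0.82, 0.001, 0.001]
contact_force: [0.0, 0.9, -0.6]
gripper_width: 0.224
```

```bash
python3 st.py 0.65
python3 - <<'E'
from h import *
im,d=robot.camera("side");cv2.imwrite("pics/s15.png",cv2.resize(im[150:250,270:370,::-1],None,fx=6,fy=6,interpolation=cv2.INTER_CUBIC))
p=robot.camera_params("top");im=cv2.imread("pics/top0.png");d=np.load("pics/top0.npy");P=cloud(p,d)
Q=P[205:258,180:235];k=((Q[...,2]>12)&(Q[...,2]<30)).astype(np.uint8)
n,l,st,ce=cv2.connectedComponentsWithStats(k);i=1+np.argmax(st[1:,4]);print(st[i])
q=Q[l==i];print("top rim",cv2.minEnclosingCircle(q[:,:2].astype(np.float32)),np.percentile(q[:,2],[50,95]))
p=robot.camera_params("side");d=np.load("pics/side0.npy");P=cloud(p,d)
Q=P[300:375,270:345];k=((Q[...,2]>12)&(Q[...,2]<30)).astype(np.uint8)
n,l,st,ce=cv2.connectedComponentsWithStats(k);i=1+np.argmax(st[1:,4]);q=Q[l==i]
print("side rim",cv2.minEnclosingCircle(q[:,:2].astype(np.float32)),np.percentile(q[:,2],[50,95]))
# other tall objs near path
p=robot.camera_params("top");d=np.load("pics/top0.npy");P=cloud(p,d)
for nm,sl in dict(beaker=np.s_[155:205,145:195]).items():
    Q=P[sl].reshape(-1,3);Q=Q[(Q[:,2]>15)&(Q[:,2]<110)];print(nm,Q.min(0).round(),Q.max(0).round())
E
```

```text
18.95 [ 0.   0.9 -0.6] [ 0.02 -0.01 -0.05] w 19.06 lag 4.3
19.0 [ 0.   0.8 -0.3] [-0.01 -0.04 -0.02] w 19.26 lag 4.5
[ 10   8  35  35 474]
top rim ((471.4468688964844, 290.008544921875), 44.51428985595703) [17.68889022 24.13428938]
side rim ((470.5853576660156, 291.9068298339844), 44.95811080932617) [17.69838731 22.5556776 ]
beaker [556. 351.  15.] [622. 418.  94.]
```

View pics/s15.png

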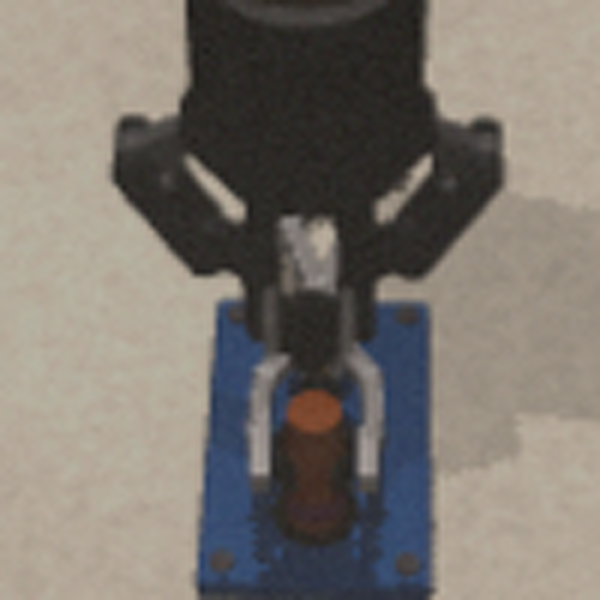

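The stopper is clear of the vial, with the open neck at (313,410). The dish centre is (471, 291), both views agreeing within 2 mm. I'll carry the stopper over.

{"op": "jog_arm", "data": {"claw": [0.65,0.65,0.65,0.65,0.65,0.65,0.65,0.65,0.65,0.65,0.65,0.65], "travel": [[15,1,-15],[45,4,-25],[85,8,-25],[125,12,-25],[165,16,-20],[205,20,-10],[230,23,10],[245,24,40],[245,24,60],[245,24,72],[245,24,72],[245,24,72]], "turn": [0,0,0,0,0,0,0,0,0,0,0,0]}}

```text
time_s: 20.25
eef_pos: [470.6, 290.8, 41.2]
orientation: [0.572, 0.82, 0.0, 0.0]
contact_force: [-0.9, 0.3, 0.0]
gripper_width: 0.229
```

```bash
python3 st.py 0.65
python3 - <<'E'
from h import *
print(robot.get_state()["eef_pos"])
im,d=robot.camera("side");cv2.imwrite("pics/s16.png",cv2.resize(im[240:390,220:390,::-1],None,fx=4.5,fy=4,interpolation=cv2.INTER_CUBIC))
p=robot.camera_params("wrist");im,d=robot.camera("wrist");cv2.imwrite("pics/w16.png",im[:,:,::-1])
P=cloud(p,d);k=((P[...,2]>15)&(P[...,2]<24)&(np.hypot(P[...,0]-471,P[...,1]-291)<52));q=P[k];print(len(q),q.min(0),q.max(0))
im,d=robot.camera("top");cv2.imwrite("pics/t16.png",cv2.resize(im[180:290,150:280,::-1],None,fx=5,fy=5,interpolation=cv2.INTER_CUBIC))
E
```

```text
20.25 [-0.9  0.3  0. ] [-0.03 -0.03 -0.04] w 19.43 lag 4.68
20.3 [0.  0.3 0.1] [-0.03  0.01 -0.03] w 18.9 lag 4.14
[470.89895967 290.88512032  41.53197717]
4051 [426.87473297 248.06757813  15.00109241] [515.49021381 336.53450362  23.5102125 ]
```

View pics/s16.png

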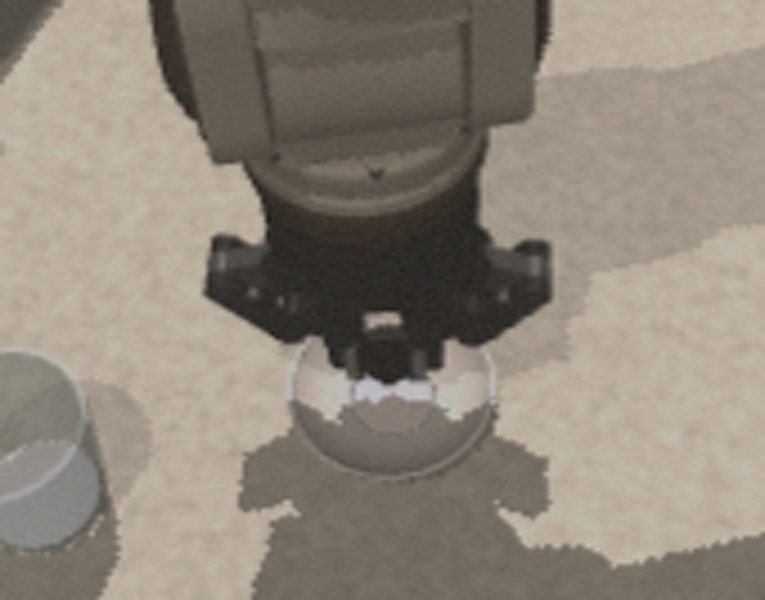

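View pics/w16.png

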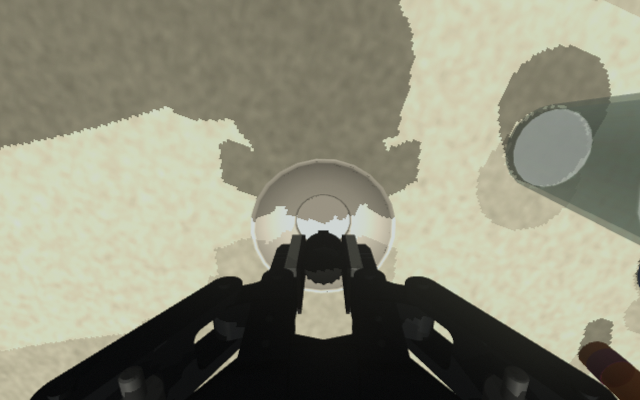

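The stopper hangs over the middle of the dish at (322,230) in the wrist view. I'll lower it slowly until it nearly touches.

{"op": "jog_arm", "data": {"claw": [0.65,0.65,0.65,0.65,0.65,0.65,0.65], "travel": [[0,0,10],[0,0,18],[0,0,21],[0,0,23],[0,0,25],[0,0,25.5],[0,0,25.5]], "turn": [0,0,0,0,0,0,0]}}

```text
time_s: 21.15
eef_pos: [470.3, 290.8, 14.7]
orientation: [0.572, 0.82, 0.0, 0.0]
contact_force: [0.0, 0.3, -1.1]
gripper_width: 0.229
```

```bash
python3 st.py 0.65
python3 - <<'E'
from h import *
print(robot.get_state()["eef_pos"])
im,d=robot.camera("wrist");cv2.imwrite("pics/w17.png",cv2.resize(im[140:320,230:420,::-1],None,fx=4,fy=3.3,interpolation=cv2.INTER_CUBIC))
E
```

```text
21.15 [ 0.   0.3 -1.1] [ 0.01 -0.03 -0.01] w 19.47 lag 4.71
21.2 [-0.2  0.4  0.2] [-0.01  0.04 -0.01] w 19.11 lag 4.35
[470.34804224 290.80103977  14.75197199]
```

View pics/w17.png

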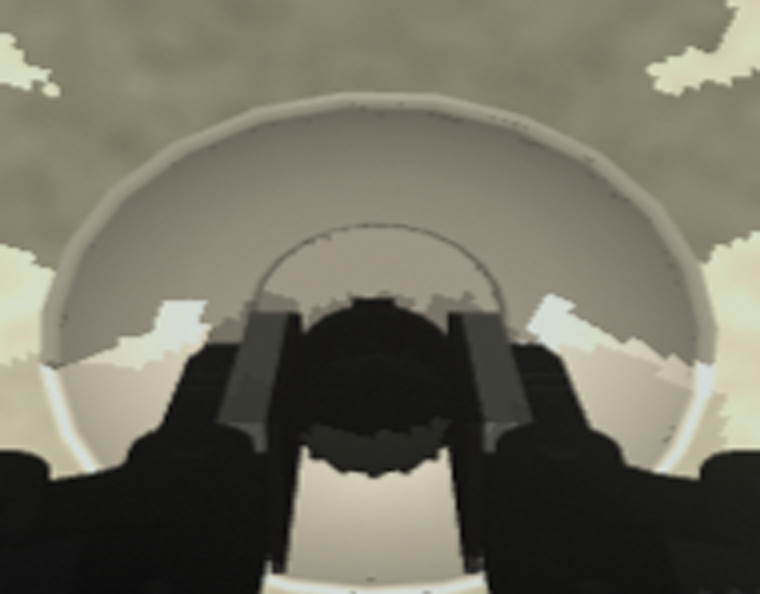

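{"op": "jog_arm", "data": {"claw": [0.65,0.65,0.5,0.4,0.3,0.2,0.1,0.1,0.1,0.1,0.1,0.1], "travel": [[0,0,1],[0,0,1.5],[0,0,1.5],[0,0,1.5],[0,0,1.5],[0,0,1.5],[0,0,1.5],[0,0,1.5],[0,0,-10],[0,0,-35],[0,0,-75],[0,0,-110]], "turn": [0,0,0,0,0,0,0,0,0,0,0,0], "grip_force": 20}}

```text
time_s: 22.45
eef_pos: [470.1, 290.7, 127.0]
orientation: [0.572, 0.82, 0.0, 0.0]
contact_force: [0.2, 0.1, 0.3]
gripper_width: 0.448
```

```bash
python3 st.py 0.1
python3 - <<'E'
from h import *
print(robot.get_state()["eef_pos"])
p=robot.camera_params("wrist");im,d=robot.camera("wrist");cv2.imwrite("pics/w18.png",im[:,:,::-1])
E
```

```text
22.45 [0.2 0.1 0.3] [ 0.07 -0.05  0.  ] w 38.05 lag -0.08
22.5 [-0.7  0.1  4. ] [-0.04  0.05 -0.02] w 38.31 lag 0.18
[471.93884322 291.75848484 133.39279032]
```

View pics/w18.png

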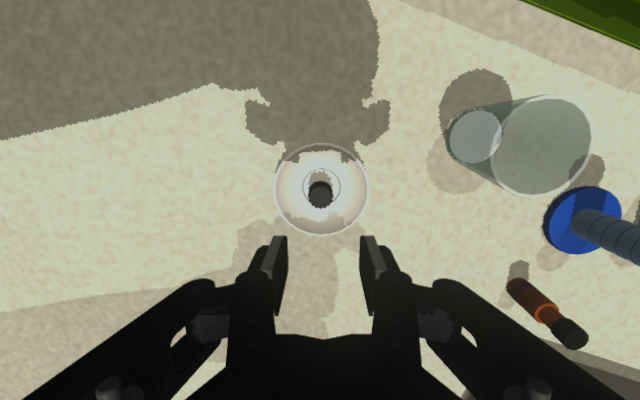

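The stopper lies in the middle of the dish at (320,192). Next I'll shut the gripper and hover over the right ring.

{"op": "jog_arm", "data": {"claw": [0.1,0.3,0.6,1,1,1,1,1,1,1,1,1,1,1], "travel": [[-20,0,-25],[-60,-1,-25],[-110,-1,-25],[-160,-2,-25],[-210,-2,-25],[-260,-3,-25],[-310,-4,-25],[-360,-4,-25],[-410,-5,-25],[-445,-5,-25],[-466,-5,-25],[-466,-5,-25],[-466,-5,-25],[-466,-5,-25]], "turn": [0,0,0,0,0,0,0,0,0,0,0,0,0,0]}}

```text
time_s: 23.95
eef_pos: [626.4, -147.4, 149.8]
orientation: [0.572, 0.82, 0.0, -0.0]
contact_force: [-0.5, -0.2, -0.2]
gripper_width: 0.002
```

```bash
cat > ring.py <<'E'
from h import *
import sys
s=robot.get_state();p=robot.camera_params("wrist");im,d=robot.camera("wrist");im=im[:,:,::-1]
t=s["eef_pos"];print(s["time_s"],t.round(1),s["contact_force"].round(1),round(s["gripper_width"],3))
cv2.imwrite(f"pics/{sys.argv[1]}.png",im)
P=cloud(p,d);pv=np.array([559.1,-19.9,0]);R=np.array([-.343,.939,0]);L=np.array([-.939,-.343,0])
S=np.stack([(P-pv)@R,(P-pv)@L,P[...,2]],-1)
k=(S[...,2]>30)&(S[...,2]<60)&(S[...,0]<-122)&(S[...,0]>-175)&(abs(S[...,1])<75)
for nm,kk in(("L",k&(S[...,1]>0)),("R",k&(S[...,1]<0))):
    q=S[kk]
    if len(q)>5:
        c,r=cv2.minEnclosingCircle(q[:,:2].astype(np.float32));w=pv+R*c[0]+L*c[1]
        print(nm,len(q),"stand",np.round(c,1),"r",round(r,1),"world",w.round(1),"z",np.median(q[:,2]).round(1))
tx=np.array([-.3463,.938,0]);ty=np.array([.938,.3463,0])
k=P[...,2]>t[2]-60
T=np.stack([(P-t)@tx,(P-t)@ty,-(P-t)[...,2]],-1)
f=(abs(T[...,0])<14)&(abs(T[...,1])<30)&(T[...,2]>-40)&(T[...,2]<15)
if f.sum(): print("tip",np.percentile(T[f][:,2],[90,99]).round(1),"y",T[f][:,1].min().round(1),T[f][:,1].max().round(1),"x",T[f][:,0].min().round(1),T[f][:,0].max().round(1))
E
python3 ring.py w19
```

```text
23.95 [ 626.4 -147.4  149.8] [-0.5 -0.2 -0.2] 0.002
L 625 stand [-139.4   20.4] r 17.4 world [ 587.7 -157.8    0. ] z 50.6
R 618 stand [-138.8  -21.5] r 17.7 world [ 626.9 -142.9    0. ] z 50.6
tip [-12.9  -8.5] y -12.9 14.4 x -12.3 11.2
```

View pics/w19.png

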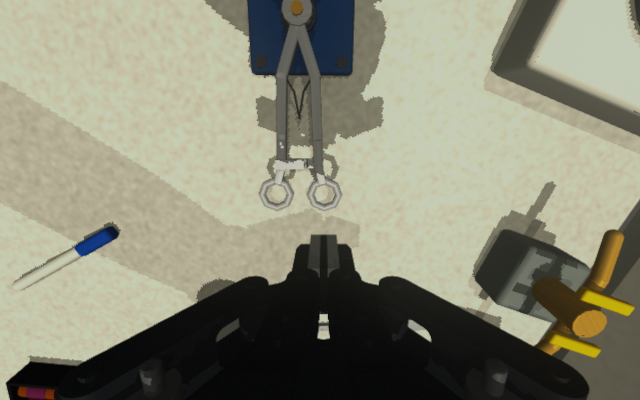

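The right ring is at pixel (323,193), world about (627, -145). Before going down I'll check the clearance to the clamp block on the right and to the wash bottle.

Run:
```python
from h import *
t=np.array([629,-145.,0]);tx=np.array([-.3463,.938,0]);ty=np.array([.938,.3463,0])
for n in("top","side"):
    p=robot.camera_params(n);d=np.load(f"pics/{n}0.npy");P=cloud(p,d).reshape(-1,3)
    k=(P[:,2]>25)&(P[:,2]<400)&(np.hypot(P[:,0]-t[0],P[:,1]-t[1])<190)
    T=np.stack([(P-t)@tx,(P-t)@ty,P[:,2]],-1)[k]
    # coarse bins of angle
    H={}
    for x,y,z in T:
        key=(int(x//30)*30,int(y//30)*30);H[key]=max(H.get(key,0),z)
    print(n,{k:int(v) for k,v in sorted(H.items()) if not(-40<k[1]<40 and k[0]>-40) })
p=robot.camera_params("wrist");im,d=robot.camera("wrist");P=cloud(p,d);e=robot.get_state()["eef_pos"]
T=np.stack([(P-e)@tx,(P-e)@ty,-(P-e)[...,2]],-1)
f=(abs(T[...,0])<14)&(abs(T[...,1])<16)&(T[...,2]>-60)&(T[...,2]<30);print("tip max",np.sort(T[f][:,2])[-8:].round(1))
```

```text
top {(-180, -120): 129, (-30, -90): 54, (-30, -60): 55, (0, -90): 55, (0, -60): 56, (30, -60): 56, (60, -60): 57, (90, -60): 57, (90, 150): 54, (120, -60): 55, (150, -60): 58, (180, -60): 55}
side {(-180, -120): 127, (-150, -120): 118, (-30, -90): 51, (-30, -60): 50, (0, -90): 53, (0, -60): 53, (30, -60): 55, (60, -60): 53, (90, -60): 54, (90, 150): 52, (120, -60): 54, (150, -60): 54, (180, -60): 53}
tip max [-8.2 -8.1 -8.  -8.  -7.9 -7.7 -7.7 -7. ]
```

Nothing is in the way, and the shut fingertips sit about 7 mm above the reported TCP. I'll go down to just above the ring, biased 2 mm outward.

{"op": "jog_arm", "data": {"claw": [1,1,1,1,1], "travel": [[2,3.5,40],[2,3.5,75],[2,3.5,94],[2,3.5,100],[2,3.5,100]], "turn": [0,0,0,0,0]}}

```text
time_s: 24.55
eef_pos: [628.9, -144.5, 49.5]
orientation: [0.572, 0.82, -0.0, -0.0]
contact_force: [-0.7, -0.9, 0.9]
gripper_width: -0.002
```

```bash
python3 ring.py w20;  python3 - <<'E'
import cv2
im=cv2.imread("pics/w20.png");cv2.imwrite("pics/w20c.png",cv2.resize(im[150:350,220:420],None,fx=3,fy=3,interpolation=cv2.INTER_CUBIC))
E
```

```text
24.55 [ 628.9 -144.5   49.5] [-0.7 -0.9  0.9] -0.002
L 1550 stand [-138.6   21.4] r 17.7 world [ 586.5 -157.4    0. ] z 50.6
R 842 stand [-136.6  -22.4] r 16.3 world [ 627.  -140.5    0. ] z 49.9
tip [0.2 2.2] y -30.0 15.1 x -11.7 14.0
```

View pics/w20c.png

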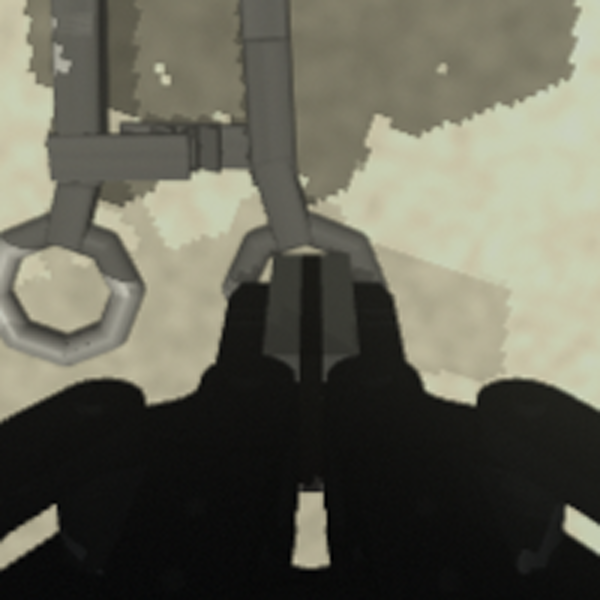

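The fingertips are right over the ring, with the hook and its third tooth visible at (205,145). I'll shift slightly rearward and outward so the tips bear on solid rim, then feel down gently.

{"op": "jog_arm", "data": {"claw": [1,1,1,1,1,1], "travel": [[-3,3,0],[-3,3,2],[-3,3,3],[-3,3,4],[-3,3,5],[-3,3,5]], "turn": [0,0,0,0,0,0]}}

```text
time_s: 25.2
eef_pos: [633.1, -146.9, 44.5]
orientation: [0.572, 0.82, 0.0, -0.0]
contact_force: [0.3, 0.7, 1.8]
gripper_width: 0.001
```

{"op": "jog_arm", "data": {"claw": [1,1,1], "travel": [[0,0,0.7],[0,0,1.4],[0,0,1.4]], "turn": [0,0,0]}}

```text
time_s: 25.5
eef_pos: [633.1, -146.9, 43.2]
orientation: [0.572, 0.82, 0.0, 0.0]
contact_force: [0.7, 2.0, 2.1]
gripper_width: -0.0
```

{"op": "jog_arm", "data": {"claw": [1,1,1], "travel": [[0,0,0.7],[0,0,1.4],[0,0,1.4]], "turn": [0,0,0]}}

```text
time_s: 25.8
eef_pos: [633.1, -146.9, 41.7]
orientation: [0.572, 0.82, 0.0, -0.0]
contact_force: [1.3, 0.9, 2.6]
gripper_width: -0.0
```

```bash
python3 ring.py w21;  python3 - <<'E'
import cv2
im=cv2.imread("pics/w21.png");cv2.imwrite("pics/w21c.png",cv2.resize(im[150:350,220:420],None,fx=3,fy=3,interpolation=cv2.INTER_CUBIC))
E
```

```text
25.8 [ 633.1 -146.9   41.7] [1.3 0.9 2.6] -0.0
L 1706 stand [-136.1   39.5] r 16.4 world [ 568.7 -161.2    0. ] z 50.5
R 1351 stand [-136.4  -29.2] r 16.2 world [ 633.3 -138.     0. ] z 47.3
tip [-4.3 -2.4] y -12.8 18.9 x -12.1 14.0
```

View pics/w21c.png

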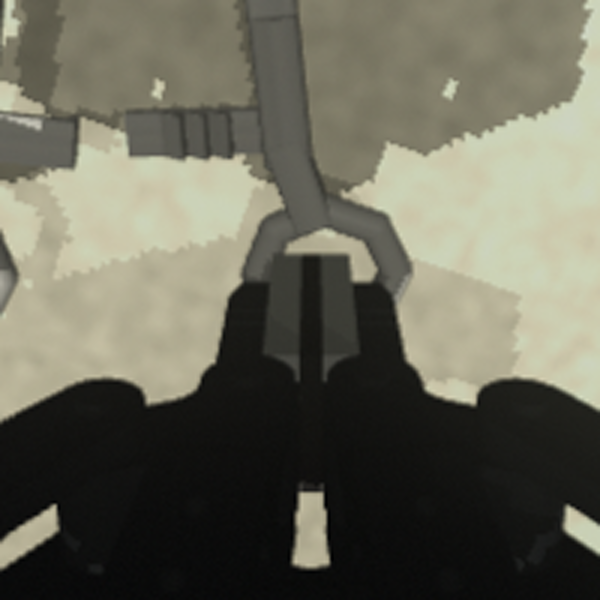

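The ratchet is released: the left ring is out at 40 mm and all three teeth are free, at (165–230,135). The right ring is only held by friction under the fingers, so I'll lift straight up gently.

{"op": "jog_arm", "data": {"claw": [1,1,1,1,1,1,1,1,1,1], "travel": [[0,0,-1],[0,0,-2],[0,0,-3.5],[0,0,-5],[0,0,-8],[0,0,-15],[0,0,-40],[0,0,-80],[0,0,-110],[0,0,-110]], "turn": [0,0,0,0,0,0,0,0,0,0]}}

```text
time_s: 26.85
eef_pos: [634.7, -147.4, 157.6]
orientation: [0.572, 0.82, 0.001, 0.004]
contact_force: [-0.2, -0.2, 0.1]
gripper_width: 0.001
```

```bash
python3 ring.py w22
```

```text
26.85 [ 634.7 -147.4  157.6] [-0.2 -0.2  0.1] 0.001
L 577 stand [-136.2   39.6] r 16.3 world [ 568.6 -161.4    0. ] z 50.5
R 560 stand [-136.1  -39.8] r 16.3 world [ 643.2 -134.     0. ] z 50.5
tip [-12.8  -8.4] y -13.0 14.2 x -11.0 11.5
```

View pics/w22.png

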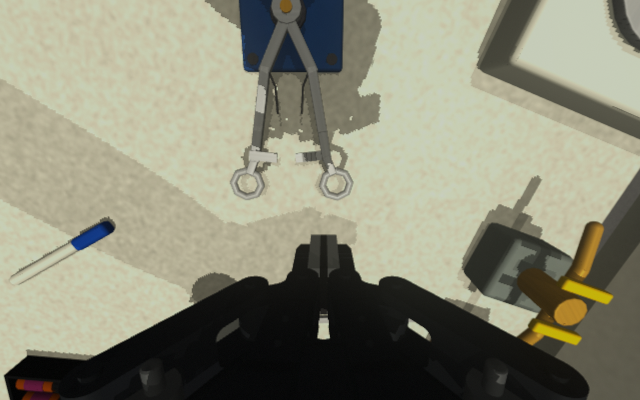

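The forceps are fully open, with the rings at ±39.7 mm and level. Next I'll check the vial, dish and bystanders against the first pictures.

Run:
```python
from h import *
a,d=robot.camera("side");cv2.imwrite("pics/s23.png",a[:,:,::-1]);cv2.imwrite("pics/s23c.png",cv2.resize(a[150:255,270:380,::-1],None,fx=5.5,fy=5.5,interpolation=cv2.INTER_CUBIC))
P=cloud(robot.camera_params("side"),d);Q=P[150:260,280:360];k=(Q[...,2]>62)&(Q[...,2]<84)&(np.hypot(Q[...,0]-533,Q[...,1]-51)<20);print("vial rim pts",k.sum(),Q[k].mean(0).round(1) if k.any() else None)
t,d=robot.camera("top");cv2.imwrite("pics/t23.png",t[:,:,::-1])
b=cv2.imread("pics/top0.png");df=cv2.absdiff(b,t[:,:,::-1].copy()).max(2);cv2.imwrite("pics/tdiff.png",df*3)
```

```text
vial rim pts 77 [532.4  53.6  72.4]
```

View pics/s23c.png

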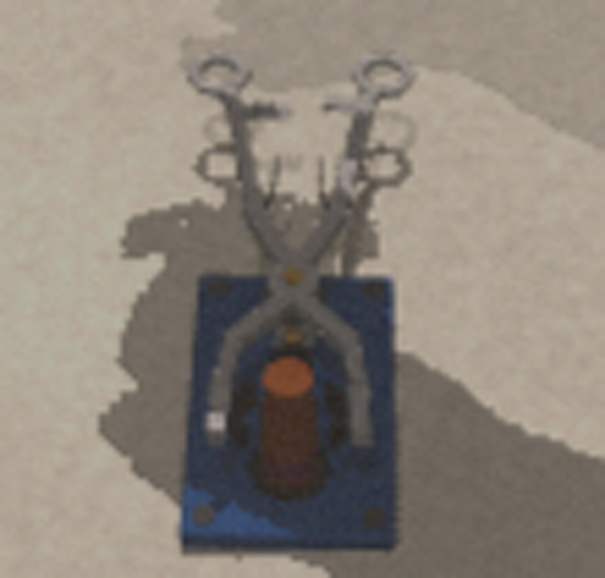

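View pics/s23.png

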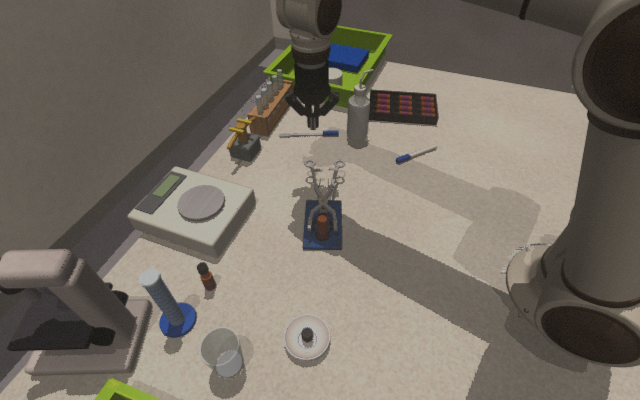

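View pics/t23.png

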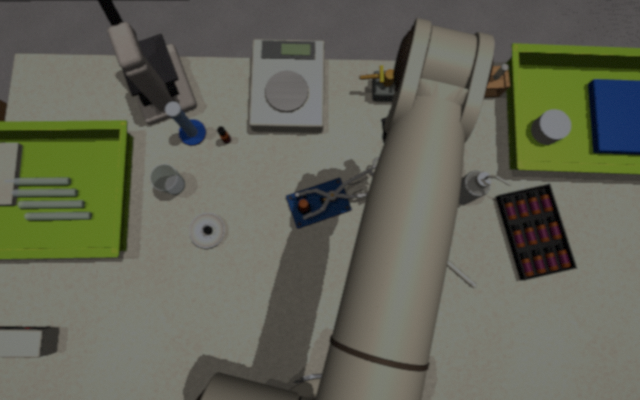

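Everything looks in order: the vial is upright in its ring and open at the top (pixel (287,377) in the enlarged view), the stopper is in the dish, and the bystanders look unmoved. Handing in.

```bash
python3 -c "
from cell import robot
s=robot.get_state();print(s['time_s'],s['contact_force'],s['dq'].round(3));print(robot.hand_in())"
```

```text
27.0 [ 0.27098259 -0.06530971 -0.37438509] [-0.     0.015 -0.024 -0.004  0.001 -0.   ]
the job is handed in; nothing more can be done
None
```

The stopper is out of the vial and in the white dish, and the forceps are unlocked and open. I handed the job in at 27.0 s of the 67 s allowed.

- **Squeeze:** I squeezed the handles slowly to the second tooth and let go. From above, the hook held by itself with one tooth still free.
- **Stopper:** I drew it straight up while the vial stayed in the jaws, then set it down in the middle of the dish.
- **Release:** I pressed the right ring down about 3 to 4 mm at under 4 N and the ratchet let go. Friction held that ring until I lifted, then both rings stood at ±39.7 mm and level.
- **Last checks:** The vial stands upright on its seat with an open neck. In the last pictures the bystanders looked unmoved, though the arm hid part of the top view. The robot was touching nothing.

Two things did not go as the text says:
- **Fingertips:** They stand 7 to 16 mm behind the reported TCP, not 25 mm ahead. My first close therefore passed above the handles without touching them, and I repeated it 28 mm lower.
- **Clicks:** The force drops were not clear in the readings, so I judged the clicks by handle spacing and pictures. To be sure of the first tooth, I eased off once while it held and then squeezed on to the second.

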